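# Hang the caddy on the utensil rail and click it home

### The job

Put the small green caddy back on the utensil stand: thread the black shoe on its back into the open right-hand end of the slotted rail and slide it along until it is pressed home on the spring buffer of the stop and the stop's catch has snapped in behind the shoe, then let go so that it hangs there by itself. The stop may be clamped anywhere along the middle of the rail, so feel for it and push gently, never hard; leave the other things standing where they are.

Things in the scene. Friction and masses are not known exactly. Their poses are not given: they have to be found in the camera images.
- caddy: Green box caddy with a white rim, open on top, 44 (x) x 46 (y) x 80 (z) mm, 0.11 to 0.18 kg, standing upright on the worktop; hold it from above across its 46 mm width (y), near the top. Origin: centre of its underside; z up, +x to its back, where a black nylon T shoe sits. Hung, its axes are parallel to the stand's, its origin 38 mm in front (-x) of and 62 mm below the rail's centreline.
- shoe (a point): Centre of the caddy's T shoe, at (38, 0, 62) mm in the caddy's frame. The shoe is 40 mm long (y), 25.4 mm high (z) and 6.4 mm thick (x), with rounded ends; a neck 28 mm long (y) and 9 mm high (z) joins it to the caddy's back wall at x = 22 mm. Nylon: slides easily, but binds if it is pushed askew.
- rail: Fixed utensil stand: wooden board 96 x 420 mm, 14 mm thick, two posts behind, an aluminium C rail 400 mm long (y), 14 mm deep (x), 33.5 mm high, its centreline 195 mm above the worktop. Origin: on the worktop below the middle of the centreline; z up, -x to the robot. Hooks with a bottle opener and a peeler hang on it at y = 135 and 178 mm; left end (+y) closed.
- mouth (a point): Open right end of the rail, on its centreline, at (0, -200, 195) mm in the stand's frame. The shoe enters here and slides to +y of the stand. Inside, the rail is 27.5 mm high and 8 mm deep: the centred shoe has 1 mm play above and below, 0.8 mm in front and behind. The neck runs in a slot 12.5 mm high in the rail's front (x = -7 mm).
- zone (a point): Middle of the stretch where the stop may be clamped: a dark block on the rail with a red knob up to 40 mm above the centreline. Its catch tip is within 50 mm of here along y; not measured. The shoe lifts the catch (up to 6 N), 39 mm past the tip meets a spring buffer (1.5 N, then 1.5 N per mm) and by a push of 10 N the catch has snapped behind it. Buffer solid after 7 mm (12 N).
- egg_cup: White egg cup, 49 mm wide, 50 mm high, loose, in front of the stand; origin at the centre of its underside.
- spice_jar: Spice jar with a red cap, 45 mm wide, 106 mm high, loose, behind the caddy; origin at the centre of its underside.
- salt_mill: Glass salt shaker with a grey top, 44 mm wide, 90 mm high, loose, at the left; origin at the centre of its underside.

How it is judged (in metres and radians):
On the way, in this order (a step that is already met when the one before it is completed fails the run):
1. the shoe is threaded into the rail with its whole length inside the open end (x of shoe in the frame of mouth between -0.003 and 0.003 m and z of shoe in the frame of mouth between -0.003 and 0.003 m and angle between caddy's own z axis and vertical below 0.14 rad and y of shoe in the frame of mouth above 0.022 m), for 0.1 s.
2. the shoe is pushed home on the buffer and the catch is down behind it (x of shoe in the frame of mouth between -0.003 and 0.003 m and z of shoe in the frame of mouth between -0.003 and 0.003 m and angle between caddy's own z axis and vertical below 0.14 rad and y of catch_c0 in the frame of caddy between -0.032 and -0.0235 m and z of catch_c0 in the frame of rail below 0.2125 m), for 0.2 s.
At the end, for the whole second after the job is handed in: The caddy hangs at rest by its shoe inside the rail (the shoe within 3 mm of the centreline, the caddy leaning less than 8 degrees), on the buffer, and the catch is fully down (within 2 mm) behind the shoe's tail (all of step 2 and linear speed of caddy below 0.02 m/s); the robot touches nothing.
It fails at once if the shoe is jammed or forced in the rail (contact forces of more than 40 N in all) (contact force between caddy and rail above 40 N).
It fails at once if the caddy is rammed against the stop (more than 20 N) (contact force between caddy and stop above 20 N).
It fails at once if an object standing by is knocked or shifted by more than 20 mm (distance of any of egg_cup, spice_jar, salt_mill from where it was at the start of the episode above 0.02 m).
It also fails if it takes over 64 s, if anything falls off the work surface, if the arm or the gripper's body presses on something with over 40 N, if the wrist force passes 120 N, or if a joint passes its speed limit or range.

### The arm

A 6-joint arm with a two-finger parallel gripper is mounted at the origin on a cart in front of the work surface, level with it; the furniture and walls round the work are solid. World frame = base frame: x ahead of the robot, y to its left, z up, the work surface at z = 0. Lengths are in mm, angles in rad, forces in N, time in s.
With the tool pointing down it reaches from about 350 to 875 mm from the base axis. Payload 4.2 kg.
Tool frame: the origin (TCP) lies midway between the tips of the shut fingers; the grasp point (between the pads) lies 19 mm behind it; z points along the fingers, y is the line along which they close (so a half turn about z gives the same grasp; the last joint's range is limited). The gripper opens to 85 mm and grips with 20 to 120 N. Pads are 22 mm wide; open, the fingers measure 114 mm over their backs; the gripper's body (76 mm by 85 mm) begins 54 mm behind the grasp point. The pads swing forward as they close: fully open they stand 13 mm farther back than shut.
Start: joints at [-1.06, 0.385, 0.008, 0, -1.194, -0.259], TCP at [155.734, -605.265, 231.312] pointing down, gripper open.
Joint ranges: [-3.14, 3.14], [-1.21, 2.06], [-1.07, 1.41], [-3.16, 2.05], [-2.99, -0.16], [-3.1, 3.1]. Speed limits (rad/s): [2.79, 2.79, 3.14, 3.14, 3.14, 3.14].

### API

Orientations are given as a unit quaternion [x, y, z, w].
In Python, from bench import arm gives the robot as it stands.
- The arm moves only by the tool send_rows, never from a script. Its argument "targets" is a list of rows, each an object of numbers: "gripper": the gripper command: -1 is fully open, 1 is shut, values between are in proportion; "x", "y", "z": the shift along the tool's x, y, z in cm; "ax", "ay", "az": the turn, a rotation vector about the tool's x, y, z in degrees. A call has 1 to 5 rows; each row shifts and turns the commanded pose from where the row before left it, along the tool's axes as they then stand; what a row does not reach is not made up. A row lasts 1/12 s, in which the tool goes at most 41.7 mm and 7.16 degrees, less where a joint would pass 70% of its speed; a pose out of reach is approached as far as the arm can. A call is refused whole if a number of a shift passes 4.17 or a number of a turn 7.16, either way. A call with a gripper value outside its range is refused whole. The fingers move at their own pace and stop on an object; the grip force is fixed at half the most. Time passes only in rows, so rows that do not move let the fingers close. It gives the time, the measured TCP pose, the force, the opening and the grip force at its end, in the units of the state.
- arm.read_state(): the state, without advancing time (a new reading comes with each control period).
- arm.get_image(name): name is "scene" or "side" or "wrist"; returns (picture, depth): 420x560x3 uint8, red, green, blue; 420x560 float32, mm along the optical axis (not along the pixel's ray), 0 where there is no reading.
- arm.camera_model(name): a dict with "fx", "fy", "cx", "cy" (pixels), "cam_to_world" (4x4, takes a point from camera to world coordinates). Camera axes: x right, y down, z forward; pixel columns grow to the right and rows downward; lengths in mm; the calibration is good to about 2 mm. A picture is of the moment at which its call begins: read the wrist's pose just before it. camera_model takes no time and is no camera call; for the wrist camera it gives the pose at the moment of the call.
- arm.job_done(): hands the job in; it is judged then, once.
Trained networks look in the newest picture that a camera, given by its name, has taken for a name from the list of things; names that differ only in an ending like _2 or _b are one class to them, and where a whole thing is asked for, a point or a joint stands for the part that bears it (a point fixed in the world has none). Each returns a list of dicts, best first, with "score" (0 to 1); they miss things now and then, are a little off and sometimes report something else, mostly with a low value. They report only what shows in the picture. A call takes as long as a camera call.
- arm.boxes_of(camera, thing): "rect" ([left, top, width, height] in pixels, round what is visible of it).
The state is a dict: "clock": time; "joints": joint angles; "joint_vel": joint speeds; "joint_efforts": joint torques, N m; "position": TCP position; "ee_rot": TCP orientation; "contact_force": force on the tool from outside, world axes, zero at the start; "wrist_torque": the same for the moment, N m; "gripper_width": finger opening in mm; "grasp_force": force on a finger pad.
Only numpy, scipy, OpenCV 4.12 (cv2) and the standard library are available. Lean on these libraries where they do the work, as an engineer would, in place of code of your own. Each camera call takes 0.05 s, during which the arm holds its last target. There are 200 camera calls.

## Working session

There is one attempt and no reset: what is moved stays moved. The work goes in short steps, Python scripts to look and compute and a tool call to move; the robot and the scene stay as the last step left them, time stands still between calls to the robot, and variables do not carry over. Pictures are saved under pics/ and viewed, at most 10 in all, crops included, and the job is handed in when it is done.

Besides the shell and the picture viewer there is one more tool, called after "Emit:" as name(argument=value, ...) on one line, values as JSON. send_rows: Moves the arm, as the interface text tells. Its arguments: {"type":"object","properties":{"targets":{"type":"array"}},"required":["targets"]}

```bash
mkdir -p pics; ls
cat > h.py <<'E'
import numpy as np, cv2
from bench import arm
from scipy.spatial.transform import Rotation as R
def cloud(n):
    im,d=arm.get_image(n); c=arm.camera_model(n); v,u=np.mgrid[:420,:560]
    P=np.stack([(u-c['cx'])/c['fx']*d,(v-c['cy'])/c['fy']*d,d,np.ones_like(d)],-1)@np.array(c['cam_to_world']).T
    P=P[...,:3]; P[d==0]=np.nan
    return im,P
E
python3 - <<'E'
from h import *
s=arm.read_state();print(s)
ims=[]
for n in ['scene','side']:
    im,P=cloud(n);np.savez(''+n,im=im,P=P)
    ims.append(im)
    print(n,np.round(arm.camera_model(n)['cam_to_world'],2).tolist())
    for t in ['caddy','rail','egg_cup','spice_jar','salt_mill','zone']:
        for b in arm.boxes_of(n,t)[:2]:
            l,tp,w,h=map(int,b['rect']);q=P[tp:tp+h,l:l+w].reshape(-1,3)
            print(n,t,b['score'],b['rect'],np.nanpercentile(q,[5,50,95],axis=0).round().tolist())
for n,i in zip(['scene','side'],ims): cv2.imwrite(f'pics/{n}0.png',i[...,::-1])
E
```

```text
pics
{'clock': 0.0, 'joints': array([-1.06039922e+00,  3.85583714e-01,  6.56513442e-03, -5.00647189e-04,
       -1.19398595e+00, -2.58586886e-01]), 'joint_vel': array([-0.00022049,  0.00123546, -0.00040446,  0.0004193 , -0.00054822,
       -0.00084333]), 'joint_efforts': array([ 8.19800880e-04, -3.92290735e+01,  1.88396895e+01,  4.18615624e+00,
       -4.72206651e-03,  3.41757918e-06]), 'position': array([ 155.57792484, -604.70137874,  230.18119558]), 'ee_rot': array([-1.25481015e-01,  9.92095379e-01,  1.11075541e-03, -1.98461364e-04]), 'contact_force': array([-0.04946281, -0.75025211, -0.98087423]), 'wrist_torque': array([-0.01609905, -0.01999958, -0.0296931 ]), 'grasp_force': 0.0, 'gripper_width': 85.25775404050582}
scene [[-0.87, -0.39, 0.3, 16.37], [-0.49, 0.68, -0.55, 854.11], [0.01, -0.62, -0.78, 1372.18], [0.0, 0.0, 0.0, 1.0]]
scene caddy 0.56 [322.2, 146.0, 21.3, 25.4] [[441.0, -368.0, -3.0], [471.0, -330.0, 48.0], [514.0, -312.0, 80.0]]
scene rail 0.81 [216.0, 155.1, 94.2, 147.6] [[365.0, -228.0, -6.0], [515.0, 22.0, 9.0], [715.0, 249.0, 208.0]]
scene egg_cup 0.66 [292.1, 25
[... 865 characters left out ...]
[535.0, -312.0, 75.0]]
side caddy 0.6 [250.2, 155.5, 9.0, 32.9] [[608.0, -464.0, 4.0], [625.0, -337.0, 63.0], [661.0, -327.0, 108.0]]
side rail 0.96 [226.1, 168.5, 60.1, 130.4] [[416.0, -384.0, -4.0], [515.0, 4.0, 11.0], [660.0, 256.0, 209.0]]
side egg_cup 0.56 [290.3, 255.4, 16.8, 19.3] [[342.0, -118.0, -185.0], [363.0, 101.0, 12.0], [383.0, 125.0, 48.0]]
side spice_jar 0.59 [249.5, 154.3, 10.0, 32.0] [[608.0, -466.0, 10.0], [627.0, -338.0, 64.0], [666.0, -327.0, 107.0]]
side salt_mill 0.75 [232.7, 310.9, 18.3, 25.3] [[438.0, 325.0, -3.0], [458.0, 418.0, 43.0], [500.0, 430.0, 88.0]]
side zone 0.62 [224.1, 172.2, 65.5, 125.9] [[409.0, -351.0, -4.0], [513.0, 8.0, 10.0], [661.0, 255.0, 208.0]]
```

Run:
```python
from h import *
a=np.load('scene.npz');b=np.load('side.npz')
A=cv2.resize(a['im'][100:370,180:360],None,fx=2.2,fy=2.2,interpolation=2);B=cv2.resize(b['im'][100:370,180:360],None,fx=2.2,fy=2.2,interpolation=2)
cv2.imwrite('pics/c1.png',np.hstack([A,B])[...,::-1])
for d in (a,b):
    P=d['P'].reshape(-1,3);c=d['im'].reshape(-1,3)
    m=(P[:,2]>202)&(P[:,2]<216)&(P[:,0]>350)&(abs(P[:,1])<270)&(P[:,0]<700)
    q=P[m];print(len(q))
    vx,vy,x0,y0=cv2.fitLine(q[:,:2].astype(np.float32),cv2.DIST_HUBER,0,.01,.01).ravel()
    t=(q[:,:2]-[x0,y0])@[vx,vy];print('line',vx,vy,x0,y0,np.degrees(np.arctan2(vx,vy)),np.percentile(t,[0,1,99,100]).round(1),np.median(q[:,2]))
    m=(P[:,2]>217)&(P[:,2]<260)&(P[:,0]>350)&(abs(P[:,1])<270)&(P[:,0]<700)
    print('knob',m.sum(),P[m].round()[:12].tolist(),c[m][:12].tolist())
    m=(P[:,2]>70)&(P[:,2]<90)&(abs(P[:,0]-475)<60)&(abs(P[:,1]+335)<60)
    q=P[m];print('caddytop',m.sum(),q.min(0),q.max(0),cv2.minAreaRect(q[:,:2].astype(np.float32)))
```

```text
805
line 0.006756926 -0.9999772 514.48486 91.38026 179.61284 [-177.6 -176.4  261.1  283.9] 210.8508376811876
knob 404 [[699.0, -206.0, 236.0], [698.0, -198.0, 238.0], [694.0, -203.0, 236.0], [700.0, -189.0, 240.0], [697.0, -191.0, 240.0], [694.0, -192.0, 240.0], [693.0, -195.0, 239.0], [692.0, -199.0, 236.0], [690.0, -202.0, 234.0], [699.0, -181.0, 243.0], [695.0, -181.0, 244.0], [693.0, -184.0, 243.0]] [[109, 98, 81], [55, 48, 36], [109, 98, 82], [59, 51, 40], [56, 49, 39], [53, 47, 37], [52, 45, 35], [50, 46, 35], [116, 105, 86], [59, 51, 39], [59, 50, 39], [56, 50, 39]]
caddytop 127 [ 439.13241141 -365.83736432   70.06081854] [ 505.47744326 -309.52503281   86.83249693] ((471.45855712890625, -338.3663330078125), (57.31597900390625, 62.990577697753906), 77.04483795166016)
494
line 0.008088337 -0.9999673 516.8788 101.90181 179.53656 [-167.7 -164.7  268.8  309.5] 210.9773577646812
knob 233 [[699.0, -197.0, 239.0], [700.0, -211.0, 232.0], [696.0, -188.0, 240.0], [694.0, -192.0, 238.0], [694.0, -203.0, 232.0], [690.0, -203.0, 233.0], [699.0, -176.0, 242.0], [697.0, -179.0, 241.0], [693.0, -180.0, 241.0], [689.0, -178.0, 242.0], [686.0, -181.0, 241.0], [685.0, -190.0, 237.0]] [[135, 122, 107], [152, 138, 121], [103, 91, 76], [114, 102, 87], [133, 121, 105], [153, 140, 122], [100, 87, 72], [98, 86, 72], [98, 84, 70], [99, 87, 73], [99, 88, 74], [117, 105, 91]]
caddytop 78 [ 441.9525187  -368.83432291   70.03786104] [ 508.42764423 -307.24561694   85.01152236] ((475.1065979003906, -338.22027587890625), (60.604305267333984, 66.06828308105469), 86.92803192138672)
```

View pics/c1.png

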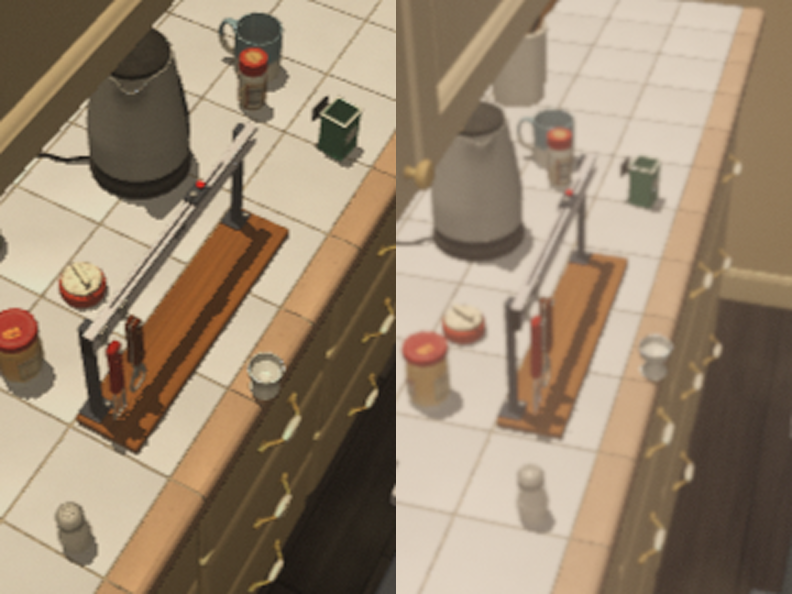

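```bash
cat >> h.py <<'E'
def toolshift(target,yawdeg=None):
    """cm shift in present tool axes; az to make tool y axis point along world yaw (about z from +y)"""
    s=arm.read_state(); r=R.from_quat(s['ee_rot']); M=r.as_matrix()
    d=M.T@(np.array(target)-s['position'])/10
    out=['shift cm',d.round(2).tolist(),'pos',s['position'].round(1).tolist()]
    if yawdeg is not None:
        y=np.radians(yawdeg); T=np.array([[-np.cos(y),-np.sin(y),0],[-np.sin(y),np.cos(y),0],[0,0,-1]]).T
        T=np.column_stack([[-np.cos(y),-np.sin(y),0],[-np.sin(y),np.cos(y),0],[0,0,-1]])
        out+=['rot deg',np.degrees(R.from_matrix(M.T@T).as_rotvec()).round(2).tolist()]
    print(*out); print('F',s['contact_force'].round(2).tolist(),'w',round(s['gripper_width'],1),'g',round(s['grasp_force'],1),'t',round(s['clock'],2))
E
python3 - <<'E'
from h import *
toolshift([460,-338,300],0)
s=arm.read_state();T=np.eye(4);T[:3,:3]=R.from_quat(s['ee_rot']).as_matrix();T[:3,3]=s['position']
c=arm.camera_model('wrist');print(c['fx'],(np.linalg.inv(T)@c['cam_to_world']).round(2))
E
```

```text
shift cm [-36.13, 18.3, -6.87] pos [155.7, -605.3, 231.3] rot deg [-0.0, 0.0, 14.42]
F [1.0, -0.26, -0.51] w 85.4 g 0.0 t 0.7
325.22040549516163 [[  -0.     -0.95   -0.33   85.8 ]
 [   1.     -0.      0.     -0.8 ]
 [  -0.     -0.33    0.95 -141.85]
 [   0.      0.      0.      1.  ]]
```

Emit:
send_rows(targets=[{"az": 7.1,"gripper": -1},{"az": 7.1,"gripper": -1},{"x": -2.76,"y": 2.43,"z": -0.63,"gripper": -1},{"x": -2.76,"y": 2.43,"z": -0.63,"gripper": -1},{"x": -2.76,"y": 2.43,"z": -0.63,"gripper": -1}])

```text
$.targets[0]: bad value
```

Emit:
send_rows(targets=[{"x": -2.76,"y": 2.43,"z": -0.63,"gripper": -1},{"x": -2.76,"y": 2.43,"z": -0.63,"gripper": -1},{"x": -2.76,"y": 2.43,"z": -0.63,"gripper": -1},{"x": -2.76,"y": 2.43,"z": -0.63,"gripper": -1},{"x": -2.76,"y": 2.43,"z": -0.63,"gripper": -1}])

```text
$.targets[0]: bad value
```

Emit:
send_rows(targets=[{"x": -2.76,"y": 2.43,"z": -0.63,"gripper": -1},{"x": -2.76,"y": 2.43,"z": -0.63,"gripper": -1},{"x": -2.76,"y": 2.43,"z": -0.63,"gripper": -1},{"gripper": -1},{"gripper": -1}])

```text
$.targets[0]: bad value
```

```bash
cat > look.py <<'E'
from h import *
import sys
im,P=cloud('wrist');np.savez('w',im=im,P=P);cv2.imwrite('pics/%s.png'%sys.argv[1],im[...,::-1])
print(arm.boxes_of('wrist','caddy')[:1])
E
python3 - <<'E'
import sys;sys.argv=['','w1']
from h import *
exec(open('look.py').read())
toolshift([460,-338,300],0)
m=(P[...,2]>70)&(P[...,2]<86)&(abs(P[...,0]-475)<60)&(abs(P[...,1]+335)<60)
q=P[m];print(m.sum(),np.percentile(q,[1,50,99],axis=0).round(1).tolist())
# rim (white) and shoe (dark)
c=im[m].astype(int);br=c.sum(1)
for nm,k in (('bright',br>450),('dark',br<150)):
    if k.sum()>5: print(nm,k.sum(),cv2.minAreaRect(q[k][:,:2].astype(np.float32)),q[k].mean(0))
E
```

```text
[]
shift cm [-36.13, 18.3, -6.87] pos [155.7, -605.3, 231.3] rot deg [-0.0, 0.0, 14.43]
F [-0.36, -0.3, -1.31] w 85.6 g 0.0 t 0.8Traceback (most recent call last):
  File "<stdin>", line 6, in <module>
    return _quantile_unchecked(
        a, q, axis, out, overwrite_input, method, keepdims, weights)
    return _ureduce(a,
                    func=_quantile_ureduce_func,
    ...<5 lines>...
                    overwrite_input=overwrite_input,
                    method=method)
    r = func(a, **kwargs)
    result = _quantile(arr,
                       quantiles=q,
    ...<2 lines>...
                       out=out,
                       weights=wgt)
    slices_having_nans = np.isnan(arr[-1, ...])
                                  ~~~^^^^^^^^^
IndexError: index -1 is out of bounds for axis 0 with size 0
```

View pics/w1.png

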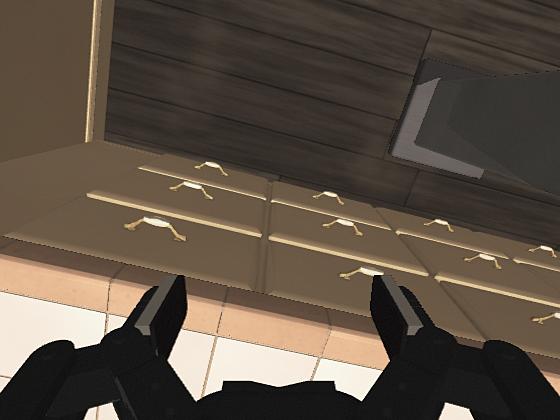

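Emit:
send_rows(targets=[{"x": 0,"y": 0,"z": 0,"ax": 0,"ay": 0,"az": 7.1,"gripper": -1},{"x": 0,"y": 0,"z": 0,"ax": 0,"ay": 0,"az": 7.1,"gripper": -1},{"x": -2.5,"y": 2.43,"z": -0.63,"ax": 0,"ay": 0,"az": 0,"gripper": -1},{"x": -2.5,"y": 2.43,"z": -0.63,"ax": 0,"ay": 0,"az": 0,"gripper": -1},{"x": -2.5,"y": 2.43,"z": -0.63,"ax": 0,"ay": 0,"az": 0,"gripper": -1}])

```text
clock: 1.22
position: [230.7, -531.4, 250.1]
ee_rot: [-0.001, 1.0, 0.0, -0.0]
contact_force: [0.7, -0.0, 0.1]
gripper_width: 85.2
grasp_force: 0.0
```

Emit:
send_rows(targets=[{"x": -2.5,"y": 2.43,"z": -0.63,"ax": 0,"ay": 0,"az": 0,"gripper": -1},{"x": -2.5,"y": 2.43,"z": -0.63,"ax": 0,"ay": 0,"az": 0,"gripper": -1},{"x": -2.5,"y": 2.43,"z": -0.63,"ax": 0,"ay": 0,"az": 0,"gripper": -1},{"x": -2.5,"y": 2.43,"z": -0.63,"ax": 0,"ay": 0,"az": 0,"gripper": -1},{"x": -2.5,"y": 2.43,"z": -0.63,"ax": 0,"ay": 0,"az": 0,"gripper": -1}])

```text
clock: 1.63
position: [355.9, -408.7, 282.3]
ee_rot: [-0.002, 1.0, -0.0, 0.0]
contact_force: [0.5, 0.1, -0.6]
gripper_width: 85.5
grasp_force: 0.0
```

Emit:
send_rows(targets=[{"x": -2.5,"y": 2.43,"z": -0.63,"ax": 0,"ay": 0,"az": 0,"gripper": -1},{"x": -2.5,"y": 2.43,"z": -0.63,"ax": 0,"ay": 0,"az": 0,"gripper": -1},{"x": -2.5,"y": 2.43,"z": -0.63,"ax": 0,"ay": 0,"az": 0,"gripper": -1},{"x": 0,"y": 0,"z": 0,"ax": 0,"ay": 0,"az": 0,"gripper": -1},{"x": 0,"y": 0,"z": 0,"ax": 0,"ay": 0,"az": 0,"gripper": -1}])

```text
clock: 2.05
position: [431.0, -335.6, 301.0]
ee_rot: [-0.004, 1.0, -0.0, 0.0]
contact_force: [0.2, -0.8, 0.4]
gripper_width: 85.4
grasp_force: 0.0
```

```bash
cat > look.py <<'E'
from h import *
import sys
im,P=cloud('wrist');np.savez('w',im=im,P=P);cv2.imwrite('pics/%s.png'%sys.argv[1],im[...,::-1])
print(arm.boxes_of('wrist','caddy')[:1])
E
python3 - <<'E'
import sys;sys.argv=['','w2']
from h import *
exec(open('look.py').read())
toolshift([475,-338,300],0)
m=(P[...,2]>60)&(P[...,2]<86)&(abs(P[...,0]-475)<60)&(abs(P[...,1]+335)<60)
q=P[m];print(m.sum(),np.percentile(q,[1,50,99],axis=0).round(1).tolist())
c=im[m].astype(int);br=c.sum(1)
for nm,k in (('bright',br>450),('dark',br<150)):
    if k.sum()>5: print(nm,k.sum(),cv2.minAreaRect(q[k][:,:2].astype(np.float32)),q[k].mean(0))
E
```

```text
[{'rect': [252.4, 170.7, 49.0, 64.7], 'score': 0.98}]
shift cm [-4.56, -0.13, 0.04] pos [429.4, -336.8, 300.4] rot deg [0.01, -0.03, 0.24]
F [0.87, 0.71, -0.74] w 85.6 g 0.0 t 2.15
1164 [[440.1, -366.0, 60.5], [482.6, -342.3, 76.5], [505.4, -315.4, 80.4]]
bright 490 ((465.1850280761719, -341.01385498046875), (49.54827880859375, 47.41310501098633), 81.9404067993164) [ 463.80125958 -340.83151313   78.87134963]
dark 512 ((473.7752685546875, -343.4107360839844), (43.34785842895508, 62.84269714355469), 80.83124542236328) [ 484.63036314 -343.90095366   68.46782093]
```

View pics/w2.png

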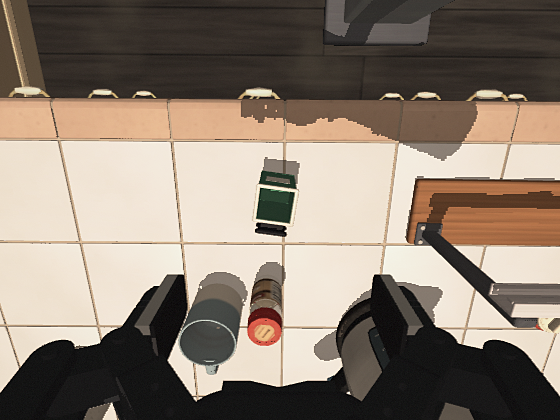

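Emit:
send_rows(targets=[{"x": -3.58,"y": -0.42,"z": 0,"ax": 0,"ay": 0,"az": 0,"gripper": -1},{"x": 0,"y": 0,"z": 2,"ax": 0,"ay": 0,"az": 4.3,"gripper": -1},{"x": 0,"y": 0,"z": 3.5,"ax": 0,"ay": 0,"az": 4.3,"gripper": -1},{"x": 0,"y": 0,"z": 4,"ax": 0,"ay": 0,"az": 0,"gripper": -1},{"x": 0,"y": 0,"z": 4,"ax": 0,"ay": 0,"az": 0,"gripper": -1}])

```text
clock: 2.57
position: [464.6, -342.1, 164.6]
ee_rot: [0.074, 0.997, -0.0, 0.001]
contact_force: [0.3, 0.3, -0.4]
gripper_width: 85.2
grasp_force: 0.0
```

Emit:
send_rows(targets=[{"x": 0,"y": 0,"z": 4,"ax": 0,"ay": 0,"az": 0,"gripper": -1},{"x": 0,"y": 0,"z": 4,"ax": 0,"ay": 0,"az": 0,"gripper": -1},{"x": 0,"y": 0,"z": 3,"ax": 0,"ay": 0,"az": 0,"gripper": -1},{"x": 0,"y": 0,"z": 1,"ax": 0,"ay": 0,"az": 0,"gripper": -1},{"x": 0,"y": 0,"z": 0,"ax": 0,"ay": 0,"az": 0,"gripper": -1}])

```text
clock: 2.98
position: [462.8, -341.1, 42.8]
ee_rot: [0.074, 0.997, 0.001, -0.003]
contact_force: [0.2, 0.1, 0.5]
gripper_width: 85.5
grasp_force: 0.0
```

Run:
```python
from h import *
d=np.load('w.npz');P=d['P'];im=d['im'].astype(int).sum(-1)
m=(P[...,2]>60)&(P[...,2]<79)&(P[...,0]>494)&(P[...,0]<515)&(abs(P[...,1]+344)<35)&(im<200)
q=P[m];print(m.sum(),np.percentile(q,[2,50,98],axis=0).round(1).tolist(),cv2.minAreaRect(q[:,:2].astype(np.float32)))
toolshift([465.2,-341,45],-8.5)
```

```text
277 [[494.2, -364.4, 63.6], [499.9, -346.0, 70.2], [505.6, -329.8, 74.3]] ((499.39910888671875, -346.709228515625), (37.75094985961914, 11.614089965820312), 81.59906005859375)
shift cm [-0.23, 0.05, -0.23] pos [462.8, -341.1, 42.8] rot deg [0.09, -0.38, 0.01]
F [0.19, 0.13, 0.5] w 85.5 g 0.0 t 2.98
```

Emit:
send_rows(targets=[{"x": -0.15,"y": 0,"z": -0.1,"ax": 0,"ay": 0,"az": 0,"gripper": 1},{"x": 0,"y": 0,"z": 0,"ax": 0,"ay": 0,"az": 0,"gripper": 1},{"x": 0,"y": 0,"z": 0,"ax": 0,"ay": 0,"az": 0,"gripper": 1},{"x": 0,"y": 0,"z": 0,"ax": 0,"ay": 0,"az": 0,"gripper": 1},{"x": 0,"y": 0,"z": 0,"ax": 0,"ay": 0,"az": 0,"gripper": 1}])

```text
clock: 3.4
position: [468.5, -341.7, 49.3]
ee_rot: [0.073, 0.997, -0.001, 0.002]
contact_force: [-0.7, 1.4, 6.3]
gripper_width: 45.2
grasp_force: 61.1
```

Emit:
send_rows(targets=[{"x": 0,"y": 0,"z": 0,"ax": 0,"ay": 0,"az": 0,"gripper": 1},{"x": 0,"y": 0,"z": 0,"ax": 0,"ay": 0,"az": 0,"gripper": 1},{"x": 0,"y": 0,"z": 0,"ax": 0,"ay": 0,"az": 0,"gripper": 1},{"x": 0,"y": 0,"z": 0,"ax": 0,"ay": 0,"az": 0,"gripper": 1},{"x": 0,"y": 0,"z": 0,"ax": 0,"ay": 0,"az": 0,"gripper": 1}])

```text
clock: 3.82
position: [468.5, -341.7, 49.2]
ee_rot: [0.073, 0.997, -0.001, 0.002]
contact_force: [-0.3, 1.4, 6.4]
gripper_width: 45.3
grasp_force: 61.1
```

Run:
```python
from h import *
toolshift([465.2,-341,45],0)
```

```text
shift cm [0.34, 0.02, 0.42] pos [468.5, -341.7, 49.2] rot deg [-0.11, 0.25, -8.32]
F [-0.32, 1.42, 6.37] w 45.3 g 61.1 t 3.82
```

Emit:
send_rows(targets=[{"x": 0,"y": 0,"z": -0.5,"ax": 0,"ay": 0,"az": 0,"gripper": 1},{"x": 0,"y": 0,"z": -2,"ax": 0,"ay": 0,"az": 0,"gripper": 1},{"x": 0,"y": 0,"z": -3.5,"ax": 0,"ay": 0,"az": 0,"gripper": 1},{"x": 0,"y": 0,"z": -4,"ax": 0,"ay": 0,"az": 0,"gripper": 1},{"x": 0,"y": 0,"z": -4,"ax": 0,"ay": 0,"az": 0,"gripper": 1}])

```text
clock: 4.23
position: [466.0, -340.7, 188.0]
ee_rot: [0.073, 0.997, 0.0, -0.001]
contact_force: [1.5, -1.1, -2.8]
gripper_width: 45.1
grasp_force: 61.5
```

Emit:
send_rows(targets=[{"x": 0,"y": 0,"z": -4,"ax": 0,"ay": 0,"az": 0,"gripper": 1},{"x": 0,"y": 0,"z": -4,"ax": 0,"ay": 0,"az": 0,"gripper": 1},{"x": 0,"y": 0,"z": -4,"ax": 0,"ay": 0,"az": -2.9,"gripper": 1},{"x": 0,"y": 0,"z": -2,"ax": 0,"ay": 0,"az": -2.9,"gripper": 1},{"x": 0,"y": 0,"z": 0,"ax": 0,"ay": 0,"az": -2.9,"gripper": 1}])

```text
clock: 4.65
position: [468.3, -342.2, 334.0]
ee_rot: [-0.004, 1.0, -0.003, 0.006]
contact_force: [0.3, 0.2, -1.3]
gripper_width: 45.3
grasp_force: 61.7
```

Emit:
send_rows(targets=[{"x": 0,"y": 3.6,"z": 0,"ax": 0,"ay": 0,"az": 0,"gripper": 1},{"x": 0,"y": 3.8,"z": 0,"ax": 0,"ay": 0,"az": 0,"gripper": 1},{"x": 0,"y": 3.8,"z": 0,"ax": 0,"ay": 0,"az": 0,"gripper": 1},{"x": 0,"y": 3,"z": 0,"ax": 0,"ay": 0,"az": 0,"gripper": 1},{"x": 0,"y": 0,"z": 0,"ax": 0,"ay": 0,"az": 0,"gripper": 1}])

```text
clock: 5.07
position: [465.2, -195.1, 327.3]
ee_rot: [-0.005, 1.0, 0.001, 0.001]
contact_force: [-0.6, 0.2, -1.0]
gripper_width: 45.4
grasp_force: 62.2
```

Run:
```python
import sys;sys.argv=['','w3']
from h import *
toolshift([468,-200,330],0.4)
exec(open('look.py').read())
toolshift([468,-200,330],0.4)
s=arm.read_state();M=R.from_quat(s['ee_rot']).as_matrix()
T=(P-s['position'])@M  # tool frame
np.savez('w',im=im,P=P,T=T)
br=im.astype(int).sum(-1)
m=(abs(T[...,0])<35)&(abs(T[...,1])<30)&(T[...,2]>-38)&(T[...,2]<-20)
q=T[m];print('rim',m.sum(),np.percentile(q,[1,50,99],axis=0).round(1).tolist());b=q[br[m]>450]
print(cv2.minAreaRect(b[:,:2].astype(np.float32)),np.percentile(b,[2,50,98],axis=0).round(1).tolist())
m=(P[...,2]>207)&(P[...,2]<214)&(P[...,0]>490)&(P[...,0]<540)&(P[...,1]>-190)
q=P[m];vx,vy,x0,y0=cv2.fitLine(q[:,:2].astype(np.float32),cv2.DIST_HUBER,0,.01,.01).ravel()
print('rail',m.sum(),vx,vy,x0,y0,np.degrees(np.arctan2(vx,vy)),np.percentile(q,[1,50,99],axis=0).round(1).tolist())
```

```text
shift cm [-0.28, -0.5, -0.28] pos [465.2, -195.1, 327.3] rot deg [0.11, 0.06, 0.2]
F [-0.59, 0.25, -1.01] w 45.4 g 62.2 t 5.07
[{'rect': [214.3, 200.8, 129.9, 178.3], 'score': 0.93}]
shift cm [-0.22, -0.2, -0.28] pos [465.8, -198.1, 327.2] rot deg [0.01, 0.05, 0.07]
F [-0.67, -1.04, -1.55] w 45.0 g 62.2 t 5.17
rim 8331 [[-34.6, -27.6, -37.3], [0.0, 0.6, -29.5], [25.9, 28.1, -20.2]]
((-0.013135910034179688, -0.49556732177734375), (48.69407653808594, 45.06489944458008), 87.9189224243164) [[-21.4, -23.2, -31.8], [-18.6, -1.2, -30.5], [-9.4, 23.7, -29.1]]
rail 2942 0.003795571 -0.9999928 515.3214 -56.869915 179.78252 [[508.1, -138.1, 207.2], [515.3, -66.9, 210.7], [529.8, 51.7, 212.7]]
```

View pics/w3.png

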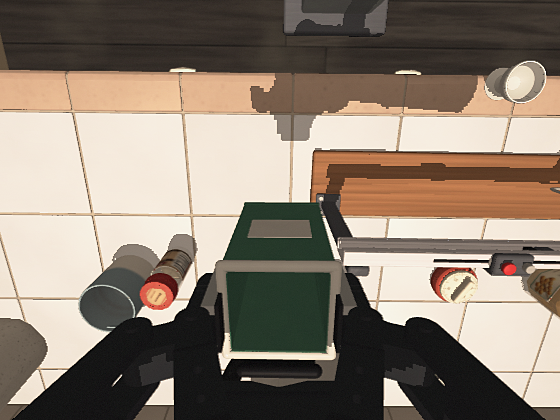

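Run:
```python
from h import *
d=np.load('w.npz');P=d['P'];T=d['T'];im=d['im'].astype(int);br=im.sum(-1)
m=(T[...,0]<-26)&(T[...,0]>-50)&(abs(T[...,1])<24)&(T[...,2]<-15)&(T[...,2]>-40)
q=T[m];print('shoe',m.sum(),np.percentile(q,[2,10,50,90,98],axis=0).round(1).tolist())
# vertical profile in column u=280
for v in range(340,386,3): print(v,T[v,280].round(1),br[v,280])
# rim top zs in world at several places
m=(br>480)&(abs(T[...,0])<26)&(abs(T[...,1])<26)&(T[...,2]<-28)&(T[...,2]>-33)
print('rim z front/back',[ (np.median(P[m&k][:,2]).round(2),k.sum()) for k in (T[...,0]>15,T[...,0]<-15)], 'tool y edges', np.percentile(T[m][:,1],[1,99]))
for u in (350,370,400,430,460,480):
    c=(P[:,u,2]>207.5)&(P[:,u,2]<216)&(P[:,u,0]>495)&(P[:,u,0]<540)
    x=P[c,u]; print('rail',u,x[:,1].mean().round(1),x[:,0].min().round(1),x[:,0].max().round(1),np.median(x[:,2]).round(2),len(x))
m=(P[...,2]>206)&(P[...,2]<214)&(abs(P[...,0]-515)<12);print('mouth y',np.percentile(P[m][:,1],[0,.5,1,3]).round(1))
for v in range(225,280,4): print(v,P[v,352].round(1),br[v,352], P[v,400].round(1))
r=(im[...,0]>150)&(im[...,1]<80)&(P[...,2]>212)&(abs(P[...,0]-515)<30)
print('knob',r.sum(),np.percentile(P[r],[2,50,98],axis=0).round(1).tolist())
k=(P[...,2]>213.5)&(abs(P[...,0]-515)<30)&(P[...,1]>-120)&(P[...,1]<90)
print('above',k.sum(),np.percentile(P[k],[1,50,99],axis=0).round(1).tolist())
```

```text
shoe 1496 [[-37.6, -17.9, -25.6], [-36.3, -14.4, -25.0], [-33.7, 0.6, -23.4], [-32.7, 15.7, -19.0], [-32.1, 19.0, -17.7]]
340 [-16.4   1.  -24.3] 132
343 [-17.8   1.  -24.5] 135
346 [-16.3   0.9 -28.1] 129
349 [-16.4   0.9 -29.7] 121
352 [-17.    0.9 -30.8] 515
355 [-19.1   0.9 -30.2] 713
358 [-20.5   0.9 -30.5] 727
361 [-32.6   1.  -19.7] 24
364 [-33.   1. -21.] 42
367 [-32.1   1.  -23.8] 67
370 [-33.2   1.  -24.5] 83
373 [-33.9   1.  -25.5] 168
376 [-36.4   1.  -24.8] 74
379 [-202.7    2.4  130.6] 285
382 [-203.5    2.4  127.4] 272
385 [-202.3    2.4  122.6] 281
rim z front/back [(np.float64(nan), np.int64(98233)), (np.float64(357.67), np.int64(93718))] tool y edges [-23.55253811  24.07061886]
rail 350 -133.4 507.9 528.5 210.6 23
rail 370 -115.9 508.5 521.0 210.98 15
rail 400 -89.2 508.2 521.4 210.85 16
rail 430 -62.3 509.2 521.7 210.4 15
rail 460 -35.6 508.7 522.9 210.68 16
rail 480 -17.9 509.7 521.8 210.71 15
mouth y [-139.8 -139.2 -138.4 -135. ]
225 [568.2 -81.4  -2.7] 704 [567.   -7.   -1.3]
229 [574.2 -81.3  -0.8] 704 [574.1  -5.7  -2.3]
233 [581.2 -80.6  -1.5] 745 [580.6  -5.1  -1.5]
237 [ 508.6 -125.4  178.2] 246 [ 5.87e+02 -4.70e+00 -4.00e-01]
241 [ 509.1 -127.1  186.4] 368 [508.7 -81.4 186.4]
245 [ 516.1 -125.2  180.3] 368 [515.6 -78.4 180.6]
249 [ 508.7 -131.   204.5] 291 [508.5 -87.7 204.1]
253 [ 509.2 -132.5  211.4] 748 [509.3 -89.8 210.4]
257 [ 513.2 -132.1  211.2] 711 [513.  -89.5 211. ]
261 [ 517.5 -131.6  210.5] 713 [517.1 -88.9 210.7]
265 [ 520.5 -131.8  212.4] 730 [520.6 -88.7 211.5]
269 [ 525.2 -131.1  211.3] 345 [ 6.439e+02  2.900e+00 -5.000e-01]
273 [ 457.2 -163.6  335.5] 220 [651.7   4.1  -1.1]
277 [ 457.9 -164.   338. ] 65 [659.1   5.1  -1. ]
knob 98 [[511.6, -6.4, 224.3], [516.1, -1.8, 226.1], [520.9, 2.9, 227.7]]
above 944 [[506.3, -10.3, 214.1], [513.9, 2.3, 218.9], [526.4, 22.3, 227.2]]
  return _methods._mean(a, axis=axis, dtype=dtype,
  ret = ret.dtype.type(ret / rcount)
```

Emit:
send_rows(targets=[{"x": -0.4,"y": 0,"z": 3,"ax": 0,"ay": 0,"az": 0,"gripper": 1},{"x": -0.5,"y": 0,"z": 4,"ax": 0,"ay": 0,"az": 0,"gripper": 1},{"x": -0.5,"y": 0,"z": 4,"ax": 0,"ay": 0,"az": 0,"gripper": 1},{"x": 0,"y": 0,"z": 2.5,"ax": 0,"ay": 0,"az": 0,"gripper": 1},{"x": 0,"y": 0,"z": 1,"ax": 0,"ay": 0,"az": 0,"gripper": 1}])

```text
clock: 5.58
position: [477.2, -199.5, 177.0]
ee_rot: [-0.002, 1.0, 0.001, -0.005]
contact_force: [-0.5, -0.0, -1.9]
gripper_width: 45.1
grasp_force: 62.1
```

Emit:
send_rows(targets=[{"x": 0,"y": 1,"z": 0,"ax": 0,"ay": 0,"az": 0,"gripper": 1},{"x": 0,"y": 1,"z": 0,"ax": 0,"ay": 0,"az": 0,"gripper": 1},{"x": 0,"y": 0,"z": 0,"ax": 0,"ay": 0,"az": 0,"gripper": 1},{"x": 0,"y": 0,"z": 0,"ax": 0,"ay": 0,"az": 0,"gripper": 1},{"x": 0,"y": 0,"z": 0,"ax": 0,"ay": 0,"az": 0,"gripper": 1}])

```text
clock: 6.0
position: [481.0, -179.0, 183.4]
ee_rot: [-0.003, 1.0, -0.0, 0.002]
contact_force: [0.8, 0.8, -2.4]
gripper_width: 45.4
grasp_force: 62.2
```

Run:
```python
from h import *
toolshift([479.8,-172,182],0.3)
for n in ('side','scene'):
    im,P=cloud(n);np.savez(n,im=im,P=P)
    cv2.imwrite(f'pics/{n}2.png',cv2.resize(im[140:300,210:330],None,fx=3.3,fy=3.3,interpolation=2)[...,::-1])
toolshift([479.8,-172,182],0.3)
im,P=cloud('wrist');cv2.imwrite('pics/w4.png',im[...,::-1])
toolshift([479.8,-172,182],0.3)
a=cv2.imread('pics/w4.png');b=cv2.imread('pics/scene2.png');b=cv2.resize(b,None,fx=420/b.shape[0],fy=420/b.shape[0])
o=np.hstack([a,b]);cv2.imwrite('pics/j.png',cv2.resize(o,None,fx=min(1,800/o.shape[1]),fy=min(1,800/o.shape[1]),interpolation=3))
```

```text
shift cm [0.12, 0.7, 0.14] pos [481.0, -179.0, 183.4] rot deg [-0.03, 0.21, 0.07]
F [0.8, 0.76, -2.45] w 45.4 g 62.2 t 6.0
shift cm [0.07, 0.71, 0.08] pos [480.6, -179.1, 182.8] rot deg [-0.01, 0.13, 0.04]
F [0.28, -0.08, -1.4] w 45.3 g 62.2 t 6.1
shift cm [0.05, 0.71, 0.04] pos [480.4, -179.1, 182.4] rot deg [-0.01, 0.09, 0.03]
F [0.09, -0.52, -1.87] w 45.3 g 62.2 t 6.15
```

View pics/j.png

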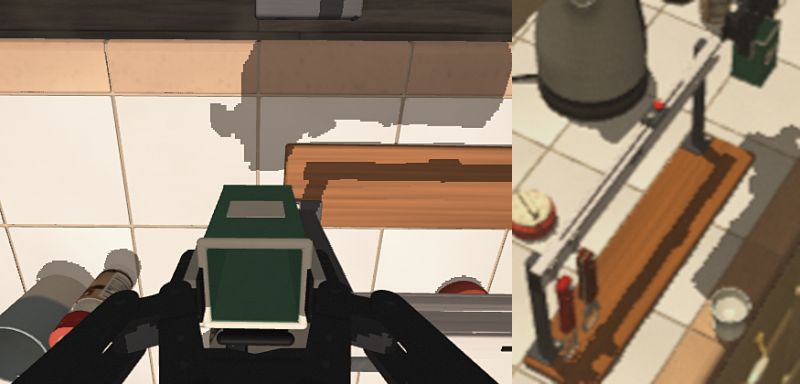

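```bash
cat > near.py <<'E'
from h import *
im,P=cloud('wrist');s=arm.read_state();M=R.from_quat(s['ee_rot']).as_matrix();T=(P-s['position'])@M
im=im.astype(int);br=im.sum(-1)
print('pos',s['position'].round(2),'F',s['contact_force'].round(1))
m=(T[...,0]<-26)&(T[...,0]>-50)&(abs(T[...,1])<24)&(T[...,2]<-22)&(T[...,2]>-40)
q=P[m];print('shoe',m.sum(),np.percentile(q,[2,10,50,90,98],axis=0).round(1).tolist())
m=(br>480)&(abs(T[...,0])<28)&(abs(T[...,1])<28)&(T[...,2]<-27)&(T[...,2]>-34)
q=P[m];print('rim',m.sum(),np.percentile(q,[1,50,99],axis=0).round(1).tolist())
for u in range(400,560,15):
    c=(P[:,u,2]>206.5)&(P[:,u,2]<216)&(P[:,u,0]>495)&(P[:,u,0]<540)&(br[:,u]>400)
    x=P[c,u]
    if len(x): print('rail',u,x[:,1].mean().round(1),x[:,0].min().round(1),x[:,0].max().round(1),np.median(x[:,2]).round(2),len(x))
E
python3 near.py
```

```text
pos [ 480.25 -179.18  182.19] F [-0.3 -0.8 -1.4]
shoe 1016 [[512.3, -198.1, 204.4], [513.0, -194.5, 204.8], [514.7, -179.2, 206.3], [517.1, -164.0, 207.3], [518.2, -161.2, 207.8]]
rim 966 [[489.3, -203.9, 211.3], [499.0, -181.5, 212.6], [502.0, -156.4, 214.0]]
rail 400 -124.6 520.1 520.2 211.02 2
rail 490 -85.9 507.8 508.7 210.56 2
rail 505 -78.3 508.5 516.3 210.59 16
rail 520 -71.0 508.3 521.7 210.65 27
rail 535 -64.1 507.6 522.0 210.54 25
rail 550 -57.2 509.1 521.9 210.49 19
```

Emit:
send_rows(targets=[{"x": 0.0,"y": 0.3,"z": 0.05,"ax": 0,"ay": 0,"az": 0,"gripper": 1},{"x": 0,"y": 0.3,"z": 0,"ax": 0,"ay": 0,"az": 0,"gripper": 1},{"x": 0,"y": 0.3,"z": 0,"ax": 0,"ay": 0,"az": 0,"gripper": 1},{"x": 0,"y": 0.3,"z": 0,"ax": 0,"ay": 0,"az": 0,"gripper": 1},{"x": 0,"y": 0.3,"z": 0,"ax": 0,"ay": 0,"az": 0,"gripper": 1}])

```text
clock: 6.62
position: [480.0, -163.7, 181.1]
ee_rot: [-0.003, 1.0, 0.0, -0.0]
contact_force: [-0.1, 0.7, -1.4]
gripper_width: 45.3
grasp_force: 62.2
```

Emit:
send_rows(targets=[{"x": 0,"y": 0.2,"z": 0,"ax": 0,"ay": 0,"az": 0,"gripper": 1},{"x": 0,"y": 0.2,"z": 0,"ax": 0,"ay": 0,"az": 0,"gripper": 1},{"x": 0,"y": 0.2,"z": 0,"ax": 0,"ay": 0,"az": 0,"gripper": 1},{"x": 0,"y": 0,"z": 0,"ax": 0,"ay": 0,"az": 0,"gripper": 1},{"x": 0,"y": 0,"z": 0,"ax": 0,"ay": 0,"az": 0,"gripper": 1}])

```text
clock: 7.03
position: [480.0, -158.0, 181.2]
ee_rot: [-0.003, 1.0, -0.0, 0.0]
contact_force: [0.1, -0.5, -1.2]
gripper_width: 44.9
grasp_force: 62.2
```

```bash
python3 near.py | head -3
```

```text
pos [ 479.96 -158.06  181.14] F [-0.6 -0.1 -2. ]
shoe 1208 [[507.9, -176.8, 203.3], [509.3, -173.0, 203.8], [514.1, -154.0, 205.3], [516.8, -136.5, 209.0], [518.0, -134.5, 211.1]]
rim 950 [[490.2, -182.7, 210.1], [498.8, -160.0, 211.5], [501.8, -135.2, 213.0]]
```

Emit:
send_rows(targets=[{"x": 0,"y": 0.2,"z": -0.02,"ax": 0,"ay": 0,"az": 0,"gripper": 1},{"x": 0,"y": 0.2,"z": 0,"ax": 0,"ay": 0,"az": 0,"gripper": 1},{"x": 0,"y": 0.2,"z": 0,"ax": 0,"ay": 0,"az": 0,"gripper": 1},{"x": 0,"y": 0,"z": 0,"ax": 0,"ay": 0,"az": 0,"gripper": 1},{"x": 0,"y": 0,"z": 0,"ax": 0,"ay": 0,"az": 0,"gripper": 1}])

```text
clock: 7.5
position: [479.8, -151.9, 181.3]
ee_rot: [-0.003, 1.0, 0.0, -0.0]
contact_force: [-0.0, 0.2, -1.8]
gripper_width: 45.3
grasp_force: 62.2
```

Emit:
send_rows(targets=[{"x": 0,"y": 0.2,"z": 0,"ax": 0,"ay": 0,"az": 0,"gripper": 1},{"x": 0,"y": 0.2,"z": 0,"ax": 0,"ay": 0,"az": 0,"gripper": 1},{"x": 0,"y": 0.2,"z": 0,"ax": 0,"ay": 0,"az": 0,"gripper": 1},{"x": 0,"y": 0.2,"z": 0,"ax": 0,"ay": 0,"az": 0,"gripper": 1},{"x": 0,"y": 0,"z": 0,"ax": 0,"ay": 0,"az": 0,"gripper": 1}])

```text
clock: 7.92
position: [479.8, -143.7, 181.3]
ee_rot: [-0.003, 1.0, 0.0, -0.0]
contact_force: [-0.4, 1.2, -1.7]
gripper_width: 45.0
grasp_force: 62.2
```

Emit:
send_rows(targets=[{"x": 0,"y": 0.3,"z": 0,"ax": 0,"ay": 0,"az": 0,"gripper": 1},{"x": 0,"y": 0.3,"z": 0,"ax": 0,"ay": 0,"az": 0,"gripper": 1},{"x": 0,"y": 0.3,"z": 0,"ax": 0,"ay": 0,"az": 0,"gripper": 1},{"x": 0,"y": 0.3,"z": 0,"ax": 0,"ay": 0,"az": 0,"gripper": 1},{"x": 0,"y": 0.3,"z": 0,"ax": 0,"ay": 0,"az": 0,"gripper": 1}])

```text
clock: 8.33
position: [479.6, -128.8, 181.3]
ee_rot: [-0.003, 1.0, -0.0, -0.0]
contact_force: [-0.7, -1.4, -2.0]
gripper_width: 45.5
grasp_force: 62.2
```

```bash
sed -i "s/^im,P=cloud('wrist')/im,P=cloud('wrist');cv2.imwrite('pics\/n.png',im[...,::-1])/" near.py; python3 near.py
python3 - <<'E'
from h import *
im,P=cloud('scene')
m=(P[...,2]>213.5)&(P[...,2]<245)&(abs(P[...,0]-515)<30)&(P[...,1]>-90)&(P[...,1]<90)
print(P[m].round(0).tolist()[:40])
E
```

```text
pos [ 479.62 -128.39  181.29] F [-1.4  1.4 -1.7]
shoe 1976 [[507.3, -146.5, 203.8], [507.8, -140.0, 204.9], [509.3, -124.7, 209.8], [514.8, -108.5, 211.2], [516.7, -105.1, 211.6]]
rim 960 [[489.9, -152.9, 210.2], [498.4, -130.3, 211.6], [502.1, -105.6, 213.2]]
rail 400 -74.0 518.8 522.2 210.5 6
rail 505 -28.3 509.6 513.6 210.75 10
rail 520 -20.6 509.3 522.4 210.74 18
rail 535 -14.0 509.2 521.8 210.96 17
rail 550 -8.4 509.5 526.1 211.08 10
[[515.0, -85.0, 215.0], [488.0, -72.0, 243.0], [485.0, -72.0, 244.0], [488.0, -72.0, 238.0], [516.0, -77.0, 214.0], [506.0, -83.0, 214.0], [485.0, -73.0, 235.0], [517.0, -71.0, 215.0], [513.0, -71.0, 217.0], [514.0, -67.0, 216.0], [507.0, -72.0, 214.0], [517.0, -60.0, 217.0], [518.0, -56.0, 216.0], [514.0, -60.0, 214.0], [515.0, -51.0, 214.0], [511.0, -50.0, 216.0], [518.0, -44.0, 215.0], [515.0, -46.0, 214.0], [513.0, -46.0, 215.0], [514.0, -43.0, 214.0], [504.0, -43.0, 218.0], [519.0, -35.0, 214.0], [513.0, -35.0, 217.0], [515.0, -26.0, 216.0], [510.0, -30.0, 215.0], [516.0, -17.0, 217.0], [514.0, -20.0, 215.0], [509.0, -23.0, 214.0], [506.0, -24.0, 215.0], [521.0, -3.0, 223.0], [517.0, -2.0, 227.0], [516.0, -12.0, 217.0], [509.0, -17.0, 215.0], [505.0, -16.0, 219.0], [520.0, 4.0, 226.0], [517.0, 4.0, 228.0], [514.0, 4.0, 229.0], [513.0, -2.0, 224.0], [513.0, -7.0, 219.0], [510.0, -12.0, 216.0]]
```

View pics/n.png

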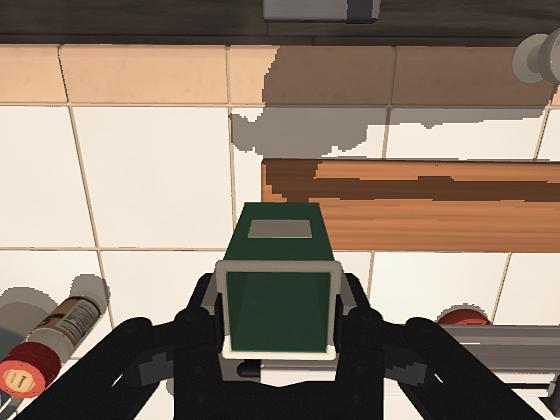

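Emit:
send_rows(targets=[{"x": 0,"y": 0.4,"z": 0,"ax": 0,"ay": 0,"az": 0,"gripper": 1},{"x": 0,"y": 0.4,"z": 0,"ax": 0,"ay": 0,"az": 0,"gripper": 1},{"x": 0,"y": 0.4,"z": 0,"ax": 0,"ay": 0,"az": 0,"gripper": 1},{"x": 0,"y": 0.4,"z": 0,"ax": 0,"ay": 0,"az": 0,"gripper": 1},{"x": 0,"y": 0,"z": 0,"ax": 0,"ay": 0,"az": 0,"gripper": 1}])

```text
clock: 8.85
position: [479.6, -112.3, 181.3]
ee_rot: [-0.003, 1.0, 0.0, -0.0]
contact_force: [-1.7, 0.8, -1.3]
gripper_width: 45.2
grasp_force: 62.3
```

Emit:
send_rows(targets=[{"x": 0,"y": 0.4,"z": 0,"ax": 0,"ay": 0,"az": 0,"gripper": 1},{"x": 0,"y": 0.4,"z": 0,"ax": 0,"ay": 0,"az": 0,"gripper": 1},{"x": 0,"y": 0.4,"z": 0,"ax": 0,"ay": 0,"az": 0,"gripper": 1},{"x": 0,"y": 0.4,"z": 0,"ax": 0,"ay": 0,"az": 0,"gripper": 1},{"x": 0,"y": 0,"z": 0,"ax": 0,"ay": 0,"az": 0,"gripper": 1}])

```text
clock: 9.27
position: [479.7, -96.3, 181.4]
ee_rot: [-0.003, 1.0, 0.0, 0.0]
contact_force: [-1.2, -0.2, -1.4]
gripper_width: 45.2
grasp_force: 62.3
```

Emit:
send_rows(targets=[{"x": 0,"y": 0.4,"z": 0,"ax": 0,"ay": 0,"az": 0,"gripper": 1},{"x": 0,"y": 0.4,"z": 0,"ax": 0,"ay": 0,"az": 0,"gripper": 1},{"x": 0,"y": 0.4,"z": 0,"ax": 0,"ay": 0,"az": 0,"gripper": 1},{"x": 0,"y": 0.4,"z": 0,"ax": 0,"ay": 0,"az": 0,"gripper": 1},{"x": 0,"y": 0,"z": 0,"ax": 0,"ay": 0,"az": 0,"gripper": 1}])

```text
clock: 9.68
position: [479.7, -80.4, 181.4]
ee_rot: [-0.003, 1.0, 0.0, 0.0]
contact_force: [-0.2, 0.0, -1.0]
gripper_width: 45.3
grasp_force: 62.3
```

Run:
```python
from h import *
im,P=cloud('wrist');s=arm.read_state();print(s['position'],s['contact_force'],s['wrist_torque'])
cv2.imwrite('pics/n2.png',im[...,::-1])
m=(P[...,2]>200)&(P[...,2]<240)&(P[...,0]>490)&(P[...,0]<540)&(P[...,1]>-40)&(P[...,1]<90)
br=im.astype(int).sum(-1)
for y in range(-40,70,4):
    k=m&(abs(P[...,1]-y)<2)
    if k.sum()>3: print(y,k.sum(),'z',np.percentile(P[k][:,2],[5,50,95]).round(1),'x',np.percentile(P[k][:,0],[2,98]).round(1),'br',np.median(br[k]))
```

```text
[479.67768282 -80.65113191 181.38898336] [-0.96847267  0.03644866 -0.65006199] [ 0.04396198 -0.00682858 -0.02361763]
-40 11 z [232.4 235.8 237.5] x [490.  491.3] br 59.0
-36 17 z [210.4 212.1 239.8] x [490.1 516.2] br 92.0
-32 145 z [210.1 211.  211.9] x [512.4 522.8] br 667.0
-28 99 z [210.  210.9 211.7] x [513.8 522.8] br 684.0
-24 20 z [210.  210.6 211.3] x [519.7 522.9] br 698.5
-12 8 z [210.1 210.5 211.2] x [509.9 512. ] br 582.5
-8 11 z [210.4 211.3 212.7] x [512.  514.9] br 417.0
12 97 z [201.6 212.  217.7] x [505.6 509.7] br 195.0
16 284 z [202.3 212.7 219. ] x [505.6 510.2] br 257.0
20 360 z [202.6 215.9 219.6] x [505.7 512.6] br 265.0
24 250 z [201.8 209.6 219.2] x [506.1 515.4] br 275.0
28 165 z [201.6 206.9 211.1] x [508.3 511. ] br 287.0
32 292 z [201.7 210.  211.7] x [508.7 521.8] br 321.5
36 341 z [201.7 210.5 211.6] x [508.7 522.2] br 363.0
40 357 z [202.1 210.4 211.6] x [508.6 522.2] br 304.0
44 254 z [202.  210.3 211.6] x [508.8 522. ] br 300.0
48 69 z [201.5 203.2 210.6] x [508.8 522.1] br 282.0
```

View pics/n2.png

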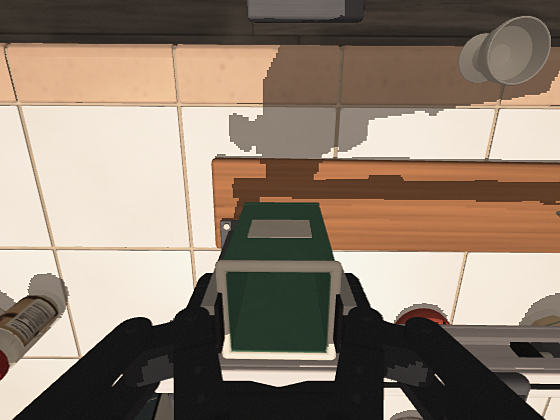

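Emit:
send_rows(targets=[{"x": 0,"y": 0.4,"z": 0,"ax": 0,"ay": 0,"az": 0,"gripper": 1},{"x": 0,"y": 0.4,"z": 0,"ax": 0,"ay": 0,"az": 0,"gripper": 1},{"x": 0,"y": 0.4,"z": 0,"ax": 0,"ay": 0,"az": 0,"gripper": 1},{"x": 0,"y": 0.4,"z": 0,"ax": 0,"ay": 0,"az": 0,"gripper": 1},{"x": 0,"y": 0.0,"z": 0,"ax": 0,"ay": 0,"az": 0,"gripper": 1}])

```text
clock: 10.15
position: [479.5, -64.4, 181.3]
ee_rot: [-0.003, 1.0, 0.0, 0.0]
contact_force: [-0.1, -0.2, -2.8]
gripper_width: 45.1
grasp_force: 62.3
```

Emit:
send_rows(targets=[{"x": 0,"y": 0.3,"z": 0,"ax": 0,"ay": 0,"az": 0,"gripper": 1},{"x": 0,"y": 0.3,"z": 0,"ax": 0,"ay": 0,"az": 0,"gripper": 1},{"x": 0,"y": 0.3,"z": 0,"ax": 0,"ay": 0,"az": 0,"gripper": 1},{"x": 0,"y": 0,"z": 0,"ax": 0,"ay": 0,"az": 0,"gripper": 1},{"x": 0,"y": 0,"z": 0,"ax": 0,"ay": 0,"az": 0,"gripper": 1}])

```text
clock: 10.57
position: [479.4, -55.9, 181.3]
ee_rot: [-0.003, 1.0, -0.0, -0.0]
contact_force: [0.1, -0.4, -2.4]
gripper_width: 45.6
grasp_force: 62.3
```

Leading tip at about -35 now. Smaller steps.

Emit:
send_rows(targets=[{"x": 0,"y": 0.2,"z": 0,"ax": 0,"ay": 0,"az": 0,"gripper": 1},{"x": 0,"y": 0.2,"z": 0,"ax": 0,"ay": 0,"az": 0,"gripper": 1},{"x": 0,"y": 0.2,"z": 0,"ax": 0,"ay": 0,"az": 0,"gripper": 1},{"x": 0,"y": 0.2,"z": 0,"ax": 0,"ay": 0,"az": 0,"gripper": 1},{"x": 0,"y": 0,"z": 0,"ax": 0,"ay": 0,"az": 0,"gripper": 1}])

```text
clock: 10.98
position: [479.3, -47.8, 181.3]
ee_rot: [-0.003, 1.0, 0.0, 0.0]
contact_force: [0.3, 0.1, -1.1]
gripper_width: 45.3
grasp_force: 62.3
```

Emit:
send_rows(targets=[{"x": 0,"y": 0.2,"z": 0,"ax": 0,"ay": 0,"az": 0,"gripper": 1},{"x": 0,"y": 0.2,"z": 0,"ax": 0,"ay": 0,"az": 0,"gripper": 1},{"x": 0,"y": 0.2,"z": 0,"ax": 0,"ay": 0,"az": 0,"gripper": 1},{"x": 0,"y": 0,"z": 0,"ax": 0,"ay": 0,"az": 0,"gripper": 1},{"x": 0,"y": 0,"z": 0,"ax": 0,"ay": 0,"az": 0,"gripper": 1}])

```text
clock: 11.4
position: [479.3, -41.9, 181.3]
ee_rot: [-0.003, 1.0, 0.0, -0.0]
contact_force: [-0.2, -0.4, -0.9]
gripper_width: 45.4
grasp_force: 62.3
```

Emit:
send_rows(targets=[{"x": 0,"y": 0.2,"z": 0,"ax": 0,"ay": 0,"az": 0,"gripper": 1},{"x": 0,"y": 0.2,"z": 0,"ax": 0,"ay": 0,"az": 0,"gripper": 1},{"x": 0,"y": 0.2,"z": 0,"ax": 0,"ay": 0,"az": 0,"gripper": 1},{"x": 0,"y": 0,"z": 0,"ax": 0,"ay": 0,"az": 0,"gripper": 1},{"x": 0,"y": 0,"z": 0,"ax": 0,"ay": 0,"az": 0,"gripper": 1}])

```text
clock: 11.82
position: [479.2, -35.9, 181.3]
ee_rot: [-0.003, 1.0, -0.0, 0.0]
contact_force: [-0.5, 0.0, -1.8]
gripper_width: 45.6
grasp_force: 62.3
```

Emit:
send_rows(targets=[{"x": 0,"y": 0.2,"z": 0,"ax": 0,"ay": 0,"az": 0,"gripper": 1},{"x": 0,"y": 0.2,"z": 0,"ax": 0,"ay": 0,"az": 0,"gripper": 1},{"x": 0,"y": 0.1,"z": 0,"ax": 0,"ay": 0,"az": 0,"gripper": 1},{"x": 0,"y": 0,"z": 0,"ax": 0,"ay": 0,"az": 0,"gripper": 1},{"x": 0,"y": 0,"z": 0,"ax": 0,"ay": 0,"az": 0,"gripper": 1}])

```text
clock: 12.23
position: [479.3, -31.0, 181.3]
ee_rot: [-0.003, 1.0, 0.0, 0.0]
contact_force: [0.6, -0.8, -1.6]
gripper_width: 45.0
grasp_force: 62.3
```

Emit:
send_rows(targets=[{"x": 0,"y": 0.15,"z": 0,"ax": 0,"ay": 0,"az": 0,"gripper": 1},{"x": 0,"y": 0.15,"z": 0,"ax": 0,"ay": 0,"az": 0,"gripper": 1},{"x": 0,"y": 0.1,"z": 0,"ax": 0,"ay": 0,"az": 0,"gripper": 1},{"x": 0,"y": 0,"z": 0,"ax": 0,"ay": 0,"az": 0,"gripper": 1},{"x": 0,"y": 0,"z": 0,"ax": 0,"ay": 0,"az": 0,"gripper": 1}])

```text
clock: 12.65
position: [479.3, -27.0, 181.3]
ee_rot: [-0.003, 1.0, 0.0, 0.0]
contact_force: [1.4, 0.3, -1.7]
gripper_width: 44.9
grasp_force: 62.3
```

Emit:
send_rows(targets=[{"x": 0,"y": 0.15,"z": 0,"ax": 0,"ay": 0,"az": 0,"gripper": 1},{"x": 0,"y": 0.15,"z": 0,"ax": 0,"ay": 0,"az": 0,"gripper": 1},{"x": 0,"y": 0.1,"z": 0,"ax": 0,"ay": 0,"az": 0,"gripper": 1},{"x": 0,"y": 0,"z": 0,"ax": 0,"ay": 0,"az": 0,"gripper": 1},{"x": 0,"y": 0,"z": 0,"ax": 0,"ay": 0,"az": 0,"gripper": 1}])

```text
clock: 13.07
position: [479.3, -22.9, 181.3]
ee_rot: [-0.003, 1.0, 0.0, 0.0]
contact_force: [0.9, -0.0, -2.1]
gripper_width: 45.0
grasp_force: 62.3
```

Emit:
send_rows(targets=[{"x": 0,"y": 0.15,"z": 0,"ax": 0,"ay": 0,"az": 0,"gripper": 1},{"x": 0,"y": 0.15,"z": 0,"ax": 0,"ay": 0,"az": 0,"gripper": 1},{"x": 0,"y": 0.1,"z": 0,"ax": 0,"ay": 0,"az": 0,"gripper": 1},{"x": 0,"y": 0,"z": 0,"ax": 0,"ay": 0,"az": 0,"gripper": 1},{"x": 0,"y": 0,"z": 0,"ax": 0,"ay": 0,"az": 0,"gripper": 1}])

```text
clock: 13.48
position: [479.2, -19.1, 181.2]
ee_rot: [-0.003, 1.0, -0.0, 0.0]
contact_force: [2.4, -3.3, -3.6]
gripper_width: 45.3
grasp_force: 62.0
```

Run:
```python
from h import *
im,P=cloud('wrist');print(arm.read_state()['position'],arm.read_state()['contact_force'])
im2,P2=cloud('scene')
cv2.imwrite('pics/n3.png',np.hstack([cv2.resize(im[250:,:],None,fx=.8,fy=.8),]) [...,::-1])
a=cv2.resize(im2[150:230,240:340],(750,600),interpolation=2);cv2.imwrite('pics/n3s.png',a[...,::-1])
```

```text
[479.21623406 -19.09412843 181.22891383] [ 2.2489598  -2.82657847 -4.06871879]
```

View pics/n3s.png

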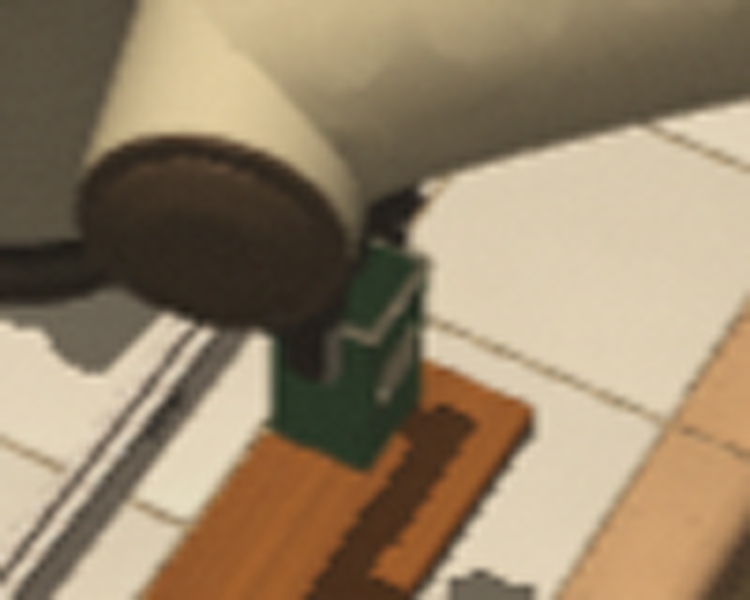

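Emit:
send_rows(targets=[{"x": 0,"y": 0.1,"z": 0,"ax": 0,"ay": 0,"az": 0,"gripper": 1},{"x": 0,"y": 0.1,"z": 0,"ax": 0,"ay": 0,"az": 0,"gripper": 1},{"x": 0,"y": 0,"z": 0,"ax": 0,"ay": 0,"az": 0,"gripper": 1},{"x": 0,"y": 0,"z": 0,"ax": 0,"ay": 0,"az": 0,"gripper": 1}])

```text
clock: 13.92
position: [479.2, -17.0, 181.3]
ee_rot: [-0.003, 1.0, 0.0, 0.0]
contact_force: [2.3, -3.1, -4.4]
gripper_width: 45.0
grasp_force: 61.9
```

Emit:
send_rows(targets=[{"x": 0,"y": 0.1,"z": 0,"ax": 0,"ay": 0,"az": 0,"gripper": 1},{"x": 0,"y": 0.1,"z": 0,"ax": 0,"ay": 0,"az": 0,"gripper": 1},{"x": 0,"y": 0.1,"z": 0,"ax": 0,"ay": 0,"az": 0,"gripper": 1},{"x": 0,"y": 0,"z": 0,"ax": 0,"ay": 0,"az": 0,"gripper": 1},{"x": 0,"y": 0,"z": 0,"ax": 0,"ay": 0,"az": 0,"gripper": 1}])

```text
clock: 14.33
position: [479.2, -14.0, 181.3]
ee_rot: [-0.003, 1.0, 0.0, 0.0]
contact_force: [3.0, -2.5, -4.3]
gripper_width: 45.2
grasp_force: 61.9
```

Emit:
send_rows(targets=[{"x": -0.03,"y": 0.15,"z": 0,"ax": 0,"ay": 0,"az": 0,"gripper": 1},{"x": 0,"y": 0.15,"z": 0,"ax": 0,"ay": 0,"az": 0,"gripper": 1},{"x": 0,"y": 0.15,"z": 0,"ax": 0,"ay": 0,"az": 0,"gripper": 1},{"x": 0,"y": 0,"z": 0,"ax": 0,"ay": 0,"az": 0,"gripper": 1},{"x": 0,"y": 0,"z": 0,"ax": 0,"ay": 0,"az": 0,"gripper": 1}])

```text
clock: 14.75
position: [479.3, -9.0, 181.2]
ee_rot: [-0.003, 1.0, 0.0, -0.0]
contact_force: [1.4, -0.2, -3.6]
gripper_width: 45.2
grasp_force: 62.0
```

Emit:
send_rows(targets=[{"x": -0.02,"y": 0.15,"z": 0,"ax": 0,"ay": 0,"az": 0,"gripper": 1},{"x": 0,"y": 0.15,"z": 0,"ax": 0,"ay": 0,"az": 0,"gripper": 1},{"x": 0,"y": 0.15,"z": 0,"ax": 0,"ay": 0,"az": 0,"gripper": 1},{"x": 0,"y": 0,"z": 0,"ax": 0,"ay": 0,"az": 0,"gripper": 1},{"x": 0,"y": 0,"z": 0,"ax": 0,"ay": 0,"az": 0,"gripper": 1}])

```text
clock: 15.17
position: [479.4, -4.7, 181.2]
ee_rot: [-0.003, 1.0, 0.0, -0.0]
contact_force: [1.9, -0.5, -4.5]
gripper_width: 45.3
grasp_force: 62.0
```

Emit:
send_rows(targets=[{"x": -0.02,"y": 0.2,"z": 0,"ax": 0,"ay": 0,"az": 0,"gripper": 1},{"x": 0,"y": 0.2,"z": 0,"ax": 0,"ay": 0,"az": 0,"gripper": 1},{"x": 0,"y": 0.2,"z": 0,"ax": 0,"ay": 0,"az": 0,"gripper": 1},{"x": 0,"y": 0.2,"z": 0,"ax": 0,"ay": 0,"az": 0,"gripper": 1},{"x": 0,"y": 0,"z": 0,"ax": 0,"ay": 0,"az": 0,"gripper": 1}])

```text
clock: 15.58
position: [479.5, 3.5, 181.2]
ee_rot: [-0.003, 1.0, 0.0, -0.0]
contact_force: [0.6, 0.2, -3.8]
gripper_width: 45.0
grasp_force: 62.1
```

Emit:
send_rows(targets=[{"x": -0.02,"y": 0.15,"z": 0,"ax": 0,"ay": 0,"az": 0,"gripper": 1},{"x": 0,"y": 0.15,"z": 0,"ax": 0,"ay": 0,"az": 0,"gripper": 1},{"x": 0,"y": 0.1,"z": 0,"ax": 0,"ay": 0,"az": 0,"gripper": 1},{"x": 0,"y": 0.1,"z": 0,"ax": 0,"ay": 0,"az": 0,"gripper": 1},{"x": 0,"y": 0,"z": 0,"ax": 0,"ay": 0,"az": 0,"gripper": 1}])

```text
clock: 16.0
position: [479.7, 8.2, 181.2]
ee_rot: [-0.003, 1.0, 0.0, -0.0]
contact_force: [0.4, -0.2, -3.0]
gripper_width: 44.9
grasp_force: 62.2
```

Emit:
send_rows(targets=[{"x": 0,"y": 0.1,"z": 0,"ax": 0,"ay": 0,"az": 0,"gripper": 1},{"x": 0,"y": 0.1,"z": 0,"ax": 0,"ay": 0,"az": 0,"gripper": 1},{"x": 0,"y": 0.1,"z": 0,"ax": 0,"ay": 0,"az": 0,"gripper": 1},{"x": 0,"y": 0.1,"z": 0,"ax": 0,"ay": 0,"az": 0,"gripper": 1},{"x": 0,"y": 0,"z": 0,"ax": 0,"ay": 0,"az": 0,"gripper": 1}])

```text
clock: 16.42
position: [479.8, 12.2, 181.2]
ee_rot: [-0.003, 1.0, 0.0, -0.0]
contact_force: [-0.7, 0.1, -3.3]
gripper_width: 44.9
grasp_force: 62.2
```

Emit:
send_rows(targets=[{"x": 0,"y": 0.1,"z": 0,"ax": 0,"ay": 0,"az": 0,"gripper": 1},{"x": 0,"y": 0.1,"z": 0,"ax": 0,"ay": 0,"az": 0,"gripper": 1},{"x": 0,"y": 0.1,"z": 0,"ax": 0,"ay": 0,"az": 0,"gripper": 1},{"x": 0,"y": 0,"z": 0,"ax": 0,"ay": 0,"az": 0,"gripper": 1},{"x": 0,"y": 0,"z": 0,"ax": 0,"ay": 0,"az": 0,"gripper": 1}])

```text
clock: 16.83
position: [479.9, 15.3, 181.3]
ee_rot: [-0.003, 1.0, 0.0, 0.0]
contact_force: [-0.8, 0.4, -3.6]
gripper_width: 45.0
grasp_force: 62.3
```

Emit:
send_rows(targets=[{"x": 0,"y": 0.1,"z": 0,"ax": 0,"ay": 0,"az": 0,"gripper": 1},{"x": 0,"y": 0.1,"z": 0,"ax": 0,"ay": 0,"az": 0,"gripper": 1},{"x": 0,"y": 0,"z": 0,"ax": 0,"ay": 0,"az": 0,"gripper": 1},{"x": 0,"y": 0,"z": 0,"ax": 0,"ay": 0,"az": 0,"gripper": 1}])

```text
clock: 17.17
position: [479.8, 17.2, 181.3]
ee_rot: [-0.003, 1.0, 0.0, 0.0]
contact_force: [-0.1, 0.6, -4.1]
gripper_width: 45.1
grasp_force: 62.3
```

Emit:
send_rows(targets=[{"x": 0,"y": 0.1,"z": 0,"ax": 0,"ay": 0,"az": 0,"gripper": 1},{"x": 0,"y": 0.1,"z": 0,"ax": 0,"ay": 0,"az": 0,"gripper": 1},{"x": 0,"y": 0,"z": 0,"ax": 0,"ay": 0,"az": 0,"gripper": 1},{"x": 0,"y": 0,"z": 0,"ax": 0,"ay": 0,"az": 0,"gripper": 1}])

```text
clock: 17.5
position: [479.8, 19.2, 181.3]
ee_rot: [-0.003, 1.0, 0.0, 0.0]
contact_force: [-0.4, -0.2, -4.7]
gripper_width: 45.5
grasp_force: 62.3
```

Emit:
send_rows(targets=[{"x": 0,"y": 0.1,"z": 0,"ax": 0,"ay": 0,"az": 0,"gripper": 1},{"x": 0,"y": 0.1,"z": 0,"ax": 0,"ay": 0,"az": 0,"gripper": 1},{"x": 0,"y": 0,"z": 0,"ax": 0,"ay": 0,"az": 0,"gripper": 1},{"x": 0,"y": 0,"z": 0,"ax": 0,"ay": 0,"az": 0,"gripper": 1}])

```text
clock: 17.83
position: [479.9, 21.3, 181.3]
ee_rot: [-0.003, 1.0, 0.0, 0.0]
contact_force: [-1.1, 0.4, -4.0]
gripper_width: 45.2
grasp_force: 62.3
```

Emit:
send_rows(targets=[{"x": 0,"y": 0.1,"z": 0,"ax": 0,"ay": 0,"az": 0,"gripper": 1},{"x": 0,"y": 0.1,"z": 0,"ax": 0,"ay": 0,"az": 0,"gripper": 1},{"x": 0,"y": 0,"z": 0,"ax": 0,"ay": 0,"az": 0,"gripper": 1},{"x": 0,"y": 0,"z": 0,"ax": 0,"ay": 0,"az": 0,"gripper": 1}])

```text
clock: 18.17
position: [479.9, 23.3, 181.4]
ee_rot: [-0.003, 1.0, 0.0, 0.0]
contact_force: [0.5, 1.3, -3.4]
gripper_width: 45.3
grasp_force: 62.2
```

Emit:
send_rows(targets=[{"x": 0,"y": 0.1,"z": 0,"ax": 0,"ay": 0,"az": 0,"gripper": 1},{"x": 0,"y": 0,"z": 0,"ax": 0,"ay": 0,"az": 0,"gripper": 1},{"x": 0,"y": 0,"z": 0,"ax": 0,"ay": 0,"az": 0,"gripper": 1}])

```text
clock: 18.42
position: [479.9, 23.6, 181.5]
ee_rot: [-0.003, 1.0, -0.0, 0.0]
contact_force: [-0.0, -1.0, -2.8]
gripper_width: 45.4
grasp_force: 62.2
```

Emit:
send_rows(targets=[{"x": 0,"y": 0.1,"z": 0,"ax": 0,"ay": 0,"az": 0,"gripper": 1},{"x": 0,"y": 0,"z": 0,"ax": 0,"ay": 0,"az": 0,"gripper": 1},{"x": 0,"y": 0,"z": 0,"ax": 0,"ay": 0,"az": 0,"gripper": 1}])

```text
clock: 18.67
position: [479.8, 24.3, 181.5]
ee_rot: [-0.003, 1.0, -0.0, -0.0]
contact_force: [-0.2, -4.5, -1.8]
gripper_width: 45.1
grasp_force: 62.2
```

Emit:
send_rows(targets=[{"x": 0,"y": 0.1,"z": 0,"ax": 0,"ay": 0,"az": 0,"gripper": 1},{"x": 0,"y": 0,"z": 0,"ax": 0,"ay": 0,"az": 0,"gripper": 1},{"x": 0,"y": 0,"z": 0,"ax": 0,"ay": 0,"az": 0,"gripper": 1}])

```text
clock: 18.92
position: [479.8, 25.3, 181.5]
ee_rot: [-0.003, 1.0, -0.001, -0.0]
contact_force: [0.6, -5.7, -2.6]
gripper_width: 44.7
grasp_force: 62.3
```

Emit:
send_rows(targets=[{"x": 0,"y": 0.1,"z": 0,"ax": 0,"ay": 0,"az": 0,"gripper": 1},{"x": 0,"y": 0,"z": 0,"ax": 0,"ay": 0,"az": 0,"gripper": 1},{"x": 0,"y": 0,"z": 0,"ax": 0,"ay": 0,"az": 0,"gripper": 1}])

```text
clock: 19.17
position: [479.7, 26.1, 181.5]
ee_rot: [-0.003, 1.0, -0.001, -0.0]
contact_force: [0.4, -7.0, -1.7]
gripper_width: 45.0
grasp_force: 62.3
```

Emit:
send_rows(targets=[{"x": 0,"y": 0.1,"z": 0,"ax": 0,"ay": 0,"az": 0,"gripper": 1},{"x": 0,"y": 0,"z": 0,"ax": 0,"ay": 0,"az": 0,"gripper": 1},{"x": 0,"y": 0,"z": 0,"ax": 0,"ay": 0,"az": 0,"gripper": 1}])

```text
clock: 19.42
position: [479.7, 26.8, 181.5]
ee_rot: [-0.002, 1.0, -0.001, -0.0]
contact_force: [1.6, -8.4, -2.5]
gripper_width: 45.4
grasp_force: 62.4
```

Emit:
send_rows(targets=[{"x": 0,"y": 0.1,"z": 0,"ax": 0,"ay": 0,"az": 0,"gripper": 1},{"x": 0,"y": 0,"z": 0,"ax": 0,"ay": 0,"az": 0,"gripper": 1},{"x": 0,"y": 0,"z": 0,"ax": 0,"ay": 0,"az": 0,"gripper": 1}])

```text
clock: 19.67
position: [479.7, 27.6, 181.6]
ee_rot: [-0.002, 1.0, -0.001, -0.0]
contact_force: [1.7, -9.0, -1.8]
gripper_width: 45.1
grasp_force: 62.4
```

Emit:
send_rows(targets=[{"x": 0,"y": 0.08,"z": 0,"ax": 0,"ay": 0,"az": 0,"gripper": 1},{"x": 0,"y": 0,"z": 0,"ax": 0,"ay": 0,"az": 0,"gripper": 1},{"x": 0,"y": 0,"z": 0,"ax": 0,"ay": 0,"az": 0,"gripper": 1}])

```text
clock: 19.92
position: [479.7, 28.2, 181.6]
ee_rot: [-0.002, 1.0, -0.001, -0.0]
contact_force: [1.2, -8.9, -2.5]
gripper_width: 45.4
grasp_force: 62.5
```

Emit:
send_rows(targets=[{"x": 0,"y": 0.1,"z": 0,"ax": 0,"ay": 0,"az": 0,"gripper": 1},{"x": 0,"y": 0,"z": 0,"ax": 0,"ay": 0,"az": 0,"gripper": 1},{"x": 0,"y": 0,"z": 0,"ax": 0,"ay": 0,"az": 0,"gripper": 1}])

```text
clock: 20.17
position: [479.7, 28.9, 181.6]
ee_rot: [-0.002, 1.0, -0.002, -0.0]
contact_force: [2.1, -10.6, -2.3]
gripper_width: 45.1
grasp_force: 62.5
```

Emit:
send_rows(targets=[{"x": 0,"y": 0.07,"z": 0,"ax": 0,"ay": 0,"az": 0,"gripper": 1},{"x": 0,"y": 0,"z": 0,"ax": 0,"ay": 0,"az": 0,"gripper": 1},{"x": 0,"y": 0,"z": 0,"ax": 0,"ay": 0,"az": 0,"gripper": 1}])

```text
clock: 20.42
position: [479.7, 29.4, 181.6]
ee_rot: [-0.002, 1.0, -0.002, -0.0]
contact_force: [2.2, -11.4, -1.9]
gripper_width: 45.2
grasp_force: 62.5
```

Emit:
send_rows(targets=[{"x": 0,"y": -0.2,"z": 0,"ax": 0,"ay": 0,"az": 0,"gripper": 1},{"x": 0,"y": -0.2,"z": 0,"ax": 0,"ay": 0,"az": 0,"gripper": 1},{"x": 0,"y": 0,"z": 0,"ax": 0,"ay": 0,"az": 0,"gripper": 1},{"x": 0,"y": 0,"z": 0,"ax": 0,"ay": 0,"az": 0,"gripper": 1}])

```text
clock: 20.75
position: [479.7, 26.3, 181.5]
ee_rot: [-0.002, 1.0, -0.001, -0.0]
contact_force: [0.7, -6.7, -1.8]
gripper_width: 45.0
grasp_force: 62.5
```

Emit:
send_rows(targets=[{"x": 0,"y": -0.15,"z": 0,"ax": 0,"ay": 0,"az": 0,"gripper": 1},{"x": 0,"y": 0,"z": 0,"ax": 0,"ay": 0,"az": 0,"gripper": 1},{"x": 0,"y": 0,"z": 0,"ax": 0,"ay": 0,"az": 0,"gripper": 1}])

```text
clock: 21.0
position: [479.8, 25.2, 181.5]
ee_rot: [-0.003, 1.0, -0.0, -0.0]
contact_force: [0.3, -5.5, -2.3]
gripper_width: 45.3
grasp_force: 62.5
```

Emit:
send_rows(targets=[{"x": 0,"y": -0.1,"z": 0,"ax": 0,"ay": 0,"az": 0,"gripper": 1},{"x": 0,"y": 0,"z": 0,"ax": 0,"ay": 0,"az": 0,"gripper": 1},{"x": 0,"y": 0,"z": 0,"ax": 0,"ay": 0,"az": 0,"gripper": 1}])

```text
clock: 21.25
position: [479.8, 24.7, 181.4]
ee_rot: [-0.003, 1.0, -0.0, 0.0]
contact_force: [0.3, -5.0, -1.8]
gripper_width: 45.2
grasp_force: 62.5
```

Emit:
send_rows(targets=[{"x": 0,"y": -0.1,"z": 0,"ax": 0,"ay": 0,"az": 0,"gripper": 1},{"x": 0,"y": 0,"z": 0,"ax": 0,"ay": 0,"az": 0,"gripper": 1},{"x": 0,"y": 0,"z": 0,"ax": 0,"ay": 0,"az": 0,"gripper": 1}])

```text
clock: 21.5
position: [479.8, 24.0, 181.4]
ee_rot: [-0.003, 1.0, 0.0, 0.0]
contact_force: [-0.6, -3.5, -1.6]
gripper_width: 45.1
grasp_force: 62.5
```

Emit:
send_rows(targets=[{"x": 0,"y": -0.1,"z": 0,"ax": 0,"ay": 0,"az": 0,"gripper": 1},{"x": 0,"y": 0,"z": 0,"ax": 0,"ay": 0,"az": 0,"gripper": 1},{"x": 0,"y": 0,"z": 0,"ax": 0,"ay": 0,"az": 0,"gripper": 1}])

```text
clock: 21.75
position: [479.9, 23.5, 181.3]
ee_rot: [-0.003, 1.0, 0.0, 0.0]
contact_force: [-1.3, 0.1, -2.2]
gripper_width: 45.0
grasp_force: 62.5
```

Emit:
send_rows(targets=[{"x": 0,"y": -0.1,"z": 0,"ax": 0,"ay": 0,"az": 0,"gripper": 1},{"x": 0,"y": 0,"z": 0,"ax": 0,"ay": 0,"az": 0,"gripper": 1},{"x": 0,"y": 0,"z": 0,"ax": 0,"ay": 0,"az": 0,"gripper": 1}])

```text
clock: 22.0
position: [480.1, 23.0, 181.2]
ee_rot: [-0.003, 1.0, 0.001, 0.0]
contact_force: [-1.1, 5.3, -2.8]
gripper_width: 45.1
grasp_force: 62.5
```

Emit:
send_rows(targets=[{"x": 0,"y": -0.1,"z": 0,"ax": 0,"ay": 0,"az": 0,"gripper": 1},{"x": 0,"y": 0,"z": 0,"ax": 0,"ay": 0,"az": 0,"gripper": 1},{"x": 0,"y": 0,"z": 0,"ax": 0,"ay": 0,"az": 0,"gripper": 1}])

```text
clock: 22.25
position: [480.1, 21.5, 181.2]
ee_rot: [-0.003, 1.0, 0.0, 0.0]
contact_force: [-0.1, 7.2, -3.7]
gripper_width: 45.5
grasp_force: 62.6
```

Emit:
send_rows(targets=[{"x": 0,"y": 0.1,"z": 0,"ax": 0,"ay": 0,"az": 0,"gripper": 1},{"x": 0,"y": 0.1,"z": 0,"ax": 0,"ay": 0,"az": 0,"gripper": 1},{"x": 0,"y": 0.1,"z": 0,"ax": 0,"ay": 0,"az": 0,"gripper": 1},{"x": 0,"y": 0,"z": 0,"ax": 0,"ay": 0,"az": 0,"gripper": 1},{"x": 0,"y": 0,"z": 0,"ax": 0,"ay": 0,"az": 0,"gripper": 1}])

```text
clock: 22.67
position: [479.7, 23.5, 181.4]
ee_rot: [-0.003, 1.0, -0.0, -0.0]
contact_force: [0.9, 0.8, -3.6]
gripper_width: 45.6
grasp_force: 62.6
```

Emit:
send_rows(targets=[{"x": 0,"y": 0.1,"z": 0,"ax": 0,"ay": 0,"az": 0,"gripper": 1},{"x": 0,"y": 0.1,"z": 0,"ax": 0,"ay": 0,"az": 0,"gripper": 1},{"x": 0,"y": 0,"z": 0,"ax": 0,"ay": 0,"az": 0,"gripper": 1},{"x": 0,"y": 0,"z": 0,"ax": 0,"ay": 0,"az": 0,"gripper": 1}])

```text
clock: 23.0
position: [479.6, 24.9, 181.5]
ee_rot: [-0.003, 1.0, -0.001, -0.0]
contact_force: [0.9, -5.3, -2.1]
gripper_width: 44.8
grasp_force: 62.6
```

Emit:
send_rows(targets=[{"x": 0,"y": 0.1,"z": 0,"ax": 0,"ay": 0,"az": 0,"gripper": 1},{"x": 0,"y": 0.1,"z": 0,"ax": 0,"ay": 0,"az": 0,"gripper": 1},{"x": 0,"y": 0,"z": 0,"ax": 0,"ay": 0,"az": 0,"gripper": 1},{"x": 0,"y": 0,"z": 0,"ax": 0,"ay": 0,"az": 0,"gripper": 1}])

```text
clock: 23.33
position: [479.6, 26.5, 181.5]
ee_rot: [-0.002, 1.0, -0.001, -0.0]
contact_force: [1.1, -6.2, -2.4]
gripper_width: 44.8
grasp_force: 62.7
```

Emit:
send_rows(targets=[{"x": 0,"y": 0.1,"z": 0,"ax": 0,"ay": 0,"az": 0,"gripper": 1},{"x": 0,"y": 0.1,"z": 0,"ax": 0,"ay": 0,"az": 0,"gripper": 1},{"x": 0,"y": 0,"z": 0,"ax": 0,"ay": 0,"az": 0,"gripper": 1},{"x": 0,"y": 0,"z": 0,"ax": 0,"ay": 0,"az": 0,"gripper": 1}])

```text
clock: 23.67
position: [479.6, 28.0, 181.5]
ee_rot: [-0.002, 1.0, -0.002, -0.0]
contact_force: [2.3, -9.1, -1.9]
gripper_width: 45.3
grasp_force: 62.8
```

Emit:
send_rows(targets=[{"x": 0,"y": 0.1,"z": 0,"ax": 0,"ay": 0,"az": 0,"gripper": 1},{"x": 0,"y": 0,"z": 0,"ax": 0,"ay": 0,"az": 0,"gripper": 1},{"x": 0,"y": 0,"z": 0,"ax": 0,"ay": 0,"az": 0,"gripper": 1},{"x": 0,"y": 0,"z": 0,"ax": 0,"ay": 0,"az": 0,"gripper": 1}])

```text
clock: 24.0
position: [479.6, 28.7, 181.6]
ee_rot: [-0.002, 1.0, -0.002, -0.0]
contact_force: [2.6, -10.1, -2.0]
gripper_width: 45.1
grasp_force: 62.8
```

```bash
cat > st.py <<'E'
from h import *
im,P=cloud('wrist');print(arm.read_state()['position'],arm.read_state()['contact_force'],arm.read_state()['wrist_torque'])
m=(P[...,2]>212.5)&(P[...,2]<240)&(P[...,0]>503)&(P[...,0]<530)&(P[...,1]>-40)&(P[...,1]<60)
print(m.sum(),np.argwhere(m).min(0) if m.any() else '',np.argwhere(m).max(0) if m.any() else '')
for y in range(-30,60,4):
    k=m&(abs(P[...,1]-y)<2)
    if k.sum()>3: print(y,k.sum(),np.percentile(P[k][:,2],[5,50,95]).round(1))
E
python3 st.py
```

```text
[479.61426513  28.7200791  181.59718228] [ 2.37446532 -9.99114538 -2.60270023] [-2.87256556 -0.68278413 -0.38027754]
539 [371 165] [386 274]
2 6 [213.2 214.1 215.5]
6 86 [213.  215.9 217.6]
10 93 [212.8 215.6 217.6]
14 90 [213.  215.8 217.6]
18 96 [213.  216.  218.1]
22 117 [213.3 216.3 218.4]
26 49 [213.3 216.1 218.5]
```

Emit:
send_rows(targets=[{"x": 0,"y": 0.08,"z": 0,"ax": 0,"ay": 0,"az": 0,"gripper": 1},{"x": 0,"y": 0,"z": 0,"ax": 0,"ay": 0,"az": 0,"gripper": 1},{"x": 0,"y": 0,"z": 0,"ax": 0,"ay": 0,"az": 0,"gripper": 1},{"x": 0,"y": 0,"z": 0,"ax": 0,"ay": 0,"az": 0,"gripper": 1}])

```text
clock: 24.38
position: [479.6, 29.2, 181.6]
ee_rot: [-0.002, 1.0, -0.002, -0.001]
contact_force: [2.2, -10.3, -2.5]
gripper_width: 44.9
grasp_force: 62.9
```

Emit:
send_rows(targets=[{"x": 0,"y": -0.15,"z": 0,"ax": 0,"ay": 0,"az": 0,"gripper": 1},{"x": 0,"y": -0.15,"z": 0,"ax": 0,"ay": 0,"az": 0,"gripper": 1},{"x": 0,"y": -0.15,"z": 0,"ax": 0,"ay": 0,"az": 0,"gripper": 1},{"x": 0,"y": -0.1,"z": 0,"ax": 0,"ay": 0,"az": 0,"gripper": 1},{"x": 0,"y": 0,"z": 0,"ax": 0,"ay": 0,"az": 0,"gripper": 1}])

```text
clock: 24.8
position: [479.6, 24.9, 181.5]
ee_rot: [-0.002, 1.0, -0.001, -0.0]
contact_force: [1.0, -5.4, -2.5]
gripper_width: 45.2
grasp_force: 62.8
```

Emit:
send_rows(targets=[{"x": 0,"y": -0.05,"z": 0,"ax": 0,"ay": 0,"az": 0,"gripper": 1},{"x": 0,"y": 0,"z": 0,"ax": 0,"ay": 0,"az": 0,"gripper": 1},{"x": 0,"y": 0,"z": 0,"ax": 0,"ay": 0,"az": 0,"gripper": 1}])

```text
clock: 25.05
position: [479.6, 24.8, 181.4]
ee_rot: [-0.003, 1.0, -0.001, -0.0]
contact_force: [0.3, -5.9, -1.9]
gripper_width: 45.6
grasp_force: 62.8
```

Emit:
send_rows(targets=[{"x": 0,"y": -0.1,"z": 0,"ax": 0,"ay": 0,"az": 0,"gripper": 1},{"x": 0,"y": 0,"z": 0,"ax": 0,"ay": 0,"az": 0,"gripper": 1},{"x": 0,"y": 0,"z": 0,"ax": 0,"ay": 0,"az": 0,"gripper": 1}])

```text
clock: 25.3
position: [479.6, 24.4, 181.4]
ee_rot: [-0.003, 1.0, -0.0, -0.0]
contact_force: [0.3, -4.8, -1.5]
gripper_width: 45.0
grasp_force: 62.8
```

Emit:
send_rows(targets=[{"x": 0,"y": 0,"z": 0,"ax": 0,"ay": 0,"az": 0,"gripper": -0.17},{"x": 0,"y": 0,"z": 0,"ax": 0,"ay": 0,"az": 0,"gripper": -0.17},{"x": 0,"y": 0,"z": 0,"ax": 0,"ay": 0,"az": 0,"gripper": -0.17},{"x": 0,"y": 0,"z": 0,"ax": 0,"ay": 0,"az": 0,"gripper": -0.17}])

```text
clock: 25.63
position: [480.2, 25.4, 181.7]
ee_rot: [-0.003, 1.0, 0.0, 0.001]
contact_force: [0.0, -0.3, 0.2]
gripper_width: 50.1
grasp_force: 0.0
```

```bash
python3 near.py | head -3; python3 st.py
```

```text
pos [480.12  25.26 181.63] F [-0.3  0.2 -0. ]
shoe 2269 [[506.3, 2.6, 204.0], [506.7, 7.4, 205.1], [509.3, 26.5, 210.0], [512.9, 44.5, 216.8], [515.1, 48.5, 218.4]]
rim 867 [[489.0, -0.8, 208.7], [497.4, 21.6, 209.4], [500.1, 46.9, 210.6]]
[480.04836462  25.14680508 181.54981198] [ 0.18779272  0.00472378 -0.1762677 ] [-0.0026482  -0.01224222 -0.02116056]
779 [370 160] [388 282]
-2 40 [212.9 215.4 218.8]
2 112 [213.3 216.5 218.4]
6 100 [213.1 215.9 217.9]
10 99 [213.  216.2 218.1]
14 100 [213.2 216.1 218.2]
18 127 [213.2 216.7 218.5]
22 137 [213.1 216.8 218.7]
26 63 [213.6 216.4 218.9]
```

View pics/n.png

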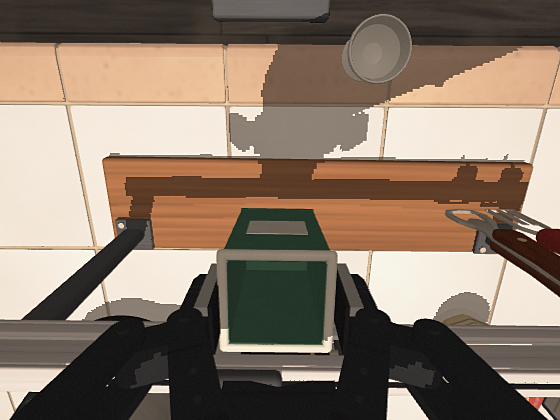

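Emit:
send_rows(targets=[{"x": 0,"y": -0.1,"z": 0,"ax": 0,"ay": 0,"az": 0,"gripper": -0.4},{"x": 0,"y": 0,"z": 0,"ax": 0,"ay": 0,"az": 0,"gripper": -0.6},{"x": 0,"y": 0,"z": 0,"ax": 0,"ay": 0,"az": 0,"gripper": -0.6},{"x": 0,"y": 0,"z": -0.5,"ax": 0,"ay": 0,"az": 0,"gripper": -0.6},{"x": 0,"y": 0,"z": -1.5,"ax": 0,"ay": 0,"az": 0,"gripper": -0.6}])

```text
clock: 26.15
position: [478.4, 23.4, 199.9]
ee_rot: [-0.003, 1.0, -0.001, -0.002]
contact_force: [0.1, 0.3, -0.6]
gripper_width: 68.0
grasp_force: 0.0
```

Emit:
send_rows(targets=[{"x": 0,"y": 0,"z": -3,"ax": 0,"ay": 0,"az": 0,"gripper": -0.6},{"x": 0.5,"y": 0,"z": -4,"ax": 0,"ay": 0,"az": 0,"gripper": -0.6},{"x": 1,"y": 0,"z": -4,"ax": 0,"ay": 0,"az": 0,"gripper": -0.6},{"x": 1,"y": 0,"z": -4,"ax": 0,"ay": 0,"az": 0,"gripper": -0.6},{"x": 0,"y": 0,"z": -1,"ax": 0,"ay": 0,"az": 0,"gripper": -0.6}])

```text
clock: 26.57
position: [455.9, 23.3, 369.4]
ee_rot: [-0.003, 1.0, 0.001, 0.007]
contact_force: [0.9, 1.0, 0.5]
gripper_width: 68.6
grasp_force: 0.0
```

Emit:
send_rows(targets=[{"x": 0,"y": 0,"z": 0,"ax": 0,"ay": 0,"az": 0,"gripper": -0.6},{"x": 0,"y": 0,"z": 0,"ax": 0,"ay": 0,"az": 0,"gripper": -0.6},{"x": 0,"y": 0,"z": 0,"ax": 0,"ay": 0,"az": 0,"gripper": -0.6}])

```text
clock: 26.82
position: [454.2, 23.5, 360.0]
ee_rot: [-0.003, 1.0, -0.0, -0.001]
contact_force: [0.2, 0.2, -0.1]
gripper_width: 68.4
grasp_force: 0.0
```

Run:
```python
from h import *
im,P=cloud('wrist');s=arm.read_state();print(s['position'])
np.savez('f',im=im,P=P)
br=im.astype(int).sum(-1)
m=(br>450)&(P[...,2]>206)&(P[...,2]<216)&(P[...,0]>440)&(P[...,0]<503)&(abs(P[...,1]-24)<35)
q=P[m];print('rim',m.sum(),np.percentile(q,[1,50,99],axis=0).round(1).tolist(),cv2.minAreaRect(q[:,:2].astype(np.float32)))
for a,b in((440,465),(490,503)): k=q[(q[:,0]>a)&(q[:,0]<b)];print(a,np.median(k[:,2]) if len(k) else '')
m=(P[...,2]>213)&(P[...,0]>500)&(P[...,0]<535)&(abs(P[...,1])<60)&(P[...,2]<245)
q=P[m]
for y in range(-30,40,3):
    k=q[abs(q[:,1]-y)<1.5]
    if len(k): print(y,len(k),k[:,2].max().round(1),np.median(k[:,2]).round(1),np.percentile(k[:,0],[5,95]).round(1))
v,u=np.argwhere(m).mean(0).astype(int);print(v,u)
c=im[max(0,v-70):v+70,max(0,u-93):u+93];cv2.imwrite('pics/f.png',cv2.resize(c,None,fx=4,fy=4,interpolation=2)[...,::-1])
```

```text
[454.21209048  23.44146594 359.6335274 ]
rim 464 [[453.7, -1.2, 206.0], [488.5, 23.8, 208.1], [500.0, 47.8, 210.4]] ((476.617919921875, 23.583938598632812), (49.234527587890625, 47.57719039916992), 88.87937927246094)
440 206.3376021534621
490 208.91530278170634
-9 12 217.5 216.1 [509.  521.5]
-6 57 220.4 218.2 [506.2 524. ]
-3 51 225.7 218.7 [506.1 524.1]
0 60 227.1 224.0 [506.  519.9]
3 70 227.4 224.1 [506. 522.]
6 60 226.4 218.7 [505.9 524.1]
9 60 220.1 218.6 [506.1 523.8]
12 62 220.1 218.4 [506.1 524.8]
15 63 224.6 218.6 [506.2 525. ]
18 75 225.5 218.8 [506.2 525.3]
21 71 226.0 219.2 [506.3 525.2]
24 61 220.1 217.5 [506.9 525.4]
256 264
```

View pics/f.png

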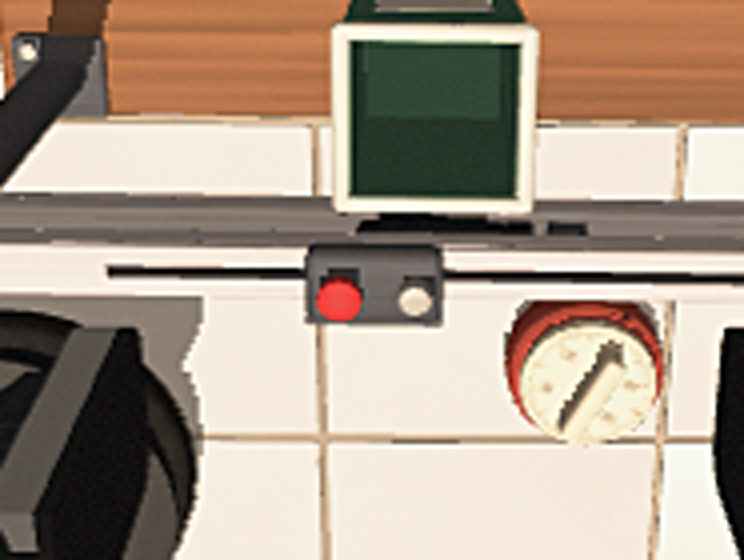

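Run:
```python
from h import *
for f in ('w.npz','f.npz'):
    d=np.load(f);im=d['im'].astype(int);P=d['P']
    r=(im[...,0]>150)&(im[...,1]<80)&(P[...,2]>212)&(abs(P[...,0]-515)<30)
    z=P[r];print(f,r.sum(),np.percentile(z,[5,50,95],axis=0).round(1).tolist())
    k=(P[...,2]>214)&(P[...,2]<240)&(abs(P[...,0]-515)<20)&(abs(P[...,1]-8)<30)&~r
    print('block y',np.percentile(P[k][:,1],[1,99]).round(1))
d=np.load('f.npz');P=d['P'];im=d['im'].astype(int)
m=(P[...,0]>500)&(P[...,0]<520)&(P[...,2]>180)&(P[...,2]<209)&(abs(P[...,1]-24)<45)
br=im.sum(-1);k=m&(br<120)
h,e=np.histogram(P[k][:,1],bins=range(-10,64,2));print(dict(zip(e[:-1].tolist(),h.tolist())))
print(np.median(P[k],axis=0),np.percentile(P[k][:,2],[5,95]))
```

```text
w.npz 98 [[512.0, -5.5, 224.8], [516.1, -1.8, 226.1], [520.6, 2.8, 227.6]]
block y [-10.4  22.4]
f.npz 81 [[511.5, -3.3, 224.4], [515.4, 0.6, 225.6], [519.6, 5.3, 227.1]]
block y [-7.8 25.3]
{-10: 0, -8: 0, -6: 0, -4: 0, -2: 0, 0: 0, 2: 1, 4: 5, 6: 6, 8: 7, 10: 6, 12: 10, 14: 10, 16: 9, 18: 9, 20: 10, 22: 8, 24: 8, 26: 7, 28: 6, 30: 6, 32: 6, 34: 8, 36: 3, 38: 4, 40: 4, 42: 5, 44: 5, 46: 5, 48: 3, 50: 0, 52: 0, 54: 5, 56: 4, 58: 3, 60: 5}
[509.61548505  24.88906867 195.76732589] [184.94503134 197.3960463 ]
```

```bash
python3 -c "
from bench import arm
print(arm.job_done())"
```

```text
the job is handed in; nothing more can be done
None
```

I handed the job in: the caddy hangs on the rail by itself, pushed onto the stop's buffer to about 11 N. The catch looks down behind the shoe, because its knob is back at its unlifted height. The catch's exact position behind the shoe's tail I could only estimate, and it looks close to the edge of the allowed range. The judge's result was not shown.

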